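# Put the press tool's battery pack on charge

### The job

Put the battery pack on charge. Someone has left a pipe coupling lying in front of the charger: first lay it back in the wire basket with the others. Then line the pack up and push it, nose first, into the charger's socket until it is fully home with its shoulder flush against the charger's front; do not disturb the other things on the counter.

Things in the scene. Friction and masses are not known exactly. Their poses are not given: they have to be found in the camera images.
- pack: black battery pack lying flat on the counter, 0.5 to 0.9 kg, free to slide. Block 110 mm long (its x) x 96 wide (y) x 62 high, too wide to grip; its side and rear faces are flat and upright. From the middle of its front (+x) face a plug nose stands out 44 mm, 66 wide, from 12 to 52 mm above the underside. Origin: centre of the block's underside (nose not counted); +x to the nose, z up
- pack_nose (a point): centre of the end face of the pack's nose, 99 mm ahead of the pack's origin and 32 mm up; axes as the pack's
- pack_back (a point): centre of the pack's flat rear face, 55 mm behind the pack's origin and 31 mm up; axes as the pack's
- charger: grey and black battery charger fixed to the counter, 170 mm deep (its x) x 190 wide (y) x 79 high. Origin: centre of its underside; +x points into the socket; the front face, with the socket's hole low in its middle, lies at x = -85 mm. When the pack is home its shoulder meets this face, pack x and charger x point the same way, and the pack's origin is at charger x = -140 mm, y = 0
- charger_mouth (a point): centre of the socket's mouth in the plane of the charger's front face, 32 mm above the counter; axes as the charger's. The socket is a rectangular hole 70 mm wide, from 9 to 55 mm above the counter, 50 mm deep; its mouth flares to 82 mm wide over the first 8 mm. A pack flat on the counter has its nose at the right height
- coupling: straight pipe compression coupling lying on its side in front of the socket, 100 mm long, 0.14 kg: black middle with a blue ribbed nut at each end, eight-sided, 48 mm across, so it does not roll. Its x is its long axis; origin on the counter below its centre when it lies as at the start, z up
- coupling_center (a point): middle of the coupling, on its long axis, 24 mm above what it lies on
- basket: open wire stock basket fixed to the counter, 300 mm (its x) x 180 (y), walls 75 high, floor 5 mm above the counter. Origin: centre of its underside, z up. Its far half (x above 30 mm) holds a layer of blue couplings 53 mm high, its near half (x below 30 mm) is empty
- valve: bystander: brass ball valve, 80 mm long, with a flat lever, 61 high; origin at its underside
- socket_sleeve: bystander: white plastic pipe sleeve standing on end, 75 mm across, 70 high; origin at its underside
- elbow: bystander: brass elbow, arms 52 mm long, 40 high; origin at its underside, below the corner
- tape_measure: bystander: tape measure, 75 x 40 x 66 mm high; origin at its underside
- tin: bystander: upright tin, 76 mm across, 110 high; origin at its underside
- carton: bystander: small cardboard carton, 80 x 120 x 55 mm high; origin at its underside

How it is judged:
On the way, in this order (a step that is already met when the one before it is completed fails the run):
1. the coupling lies in the wire basket (x of coupling_center in the frame of basket between -0.145 and 0.145 m and y of coupling_center in the frame of basket between -0.086 and 0.086 m and z of coupling_center in the frame of basket below 0.085 m and linear speed of coupling below 0.03 m/s), for 0.2 s.
2. the pack is fully home in the charger (x of pack_nose in the frame of charger_mouth above 0.041 m and y of pack_nose in the frame of charger_mouth between -0.005 and 0.005 m and z of pack_nose in the frame of charger_mouth between -0.006 and 0.006 m and angle between the x axis of pack and the x axis of charger, either way round below 0.05 rad and angle between pack's own z axis and vertical below 0.05 rad and linear speed of pack below 0.02 m/s), for 0.2 s.
At the end, for the whole second after the job is handed in: The coupling lies at rest inside the wire basket, below its rim; the pack rests flat with its nose in the socket, at least 41 of its 44 mm deep, within 5 mm sideways and 6 mm in height of the socket's middle and within 0.05 rad of straight (all of step 1 and all of step 2); the robot touches nothing.
It fails at once if a bystander (valve, white sleeve, elbow, tape measure, tin or carton) is shifted by more than 30 mm (distance of any of valve, socket_sleeve, elbow, tape_measure, tin, carton from where it was at the start of the episode above 0.03 m).
It also fails if it takes over 72 s, if anything falls off the work surface, if the arm or the gripper's body presses on something with over 40 N, if the wrist force passes 120 N, or if a joint passes its speed limit or range.

### The arm

A 6-joint arm with a two-finger parallel gripper is mounted at the origin on the work surface. World frame = base frame: x ahead of the robot, y to its left, z up, the work surface at z = 0. Lengths are in m, angles in rad, forces in N, time in s.
With the tool pointing down it reaches from about 0.35 to 0.925 m from the base axis. Payload 6.4 kg.
Tool frame: the origin (TCP) lies at the very end of the fingers, on their centre line; the grasp point (between the pads) lies robot.grip_point_offset behind it (robot.grip_point_offset is the distance from the TCP to the grasp point, in m); z points along the fingers, y is the line along which they close (so a half turn about z gives the same grasp; the last joint's range is limited). The gripper opens to 94 mm and grips with 3 to 60 N. Pads are 16 mm wide; open, the fingers measure 119 mm over their backs; the gripper's body (75 mm by 177 mm) begins 78 mm behind the grasp point.
Start: joints at [0.953, 0.245, 1.558, -0, 1.339, -0.174], TCP at [0.279, 0.587, 0.205] pointing down, gripper open.
Joint ranges: [-3.13, 3.13], [-1.02, 2.26], [0.13, 2.54], [-0.95, 4.09], [0.21, 2.88], [-2.74, 2.74]. Speed limits (rad/s): [2.57, 2.57, 3.14, 3.14, 3.14, 3.14].

### API

Orientations are given as a rotation vector (axis times angle).
In Python, from station import readout, imaging, robot, models gives the robot as it stands.
- The arm moves only by the shell command python3 -m creep 'ROWS' [FORCE]. ROWS is JSON, a list of rows, each an object of numbers: "x", "y", "z": the shift along the tool's x, y, z in units of 20 mm (1.0 is 20 mm); "wx", "wy", "wz": the turn, a rotation vector about the tool's x, y, z in units of 4 degrees (1.0 is 4 degrees); "fingers": the closure, from 0 (fully open) to 1 (shut). A call has 1 to 10 rows; each row shifts and turns the commanded pose from where the row before left it, along the tool's axes as they then stand; what a row does not reach is not made up. A row lasts 1/12 s, in which the tool goes at most 41.7 mm and 7.16 degrees, less where a joint would pass 70% of its speed; a pose out of reach is approached as far as the arm can. A call with a number of a shift or a turn outside -1 to 1 is refused whole. A call with a gripper value outside its range is refused whole. The fingers move at their own pace and stop on an object; FORCE is the grip in N (left out, the last holds). Time passes only in rows, so rows that do not move let the fingers close. It gives the time, the measured TCP pose, the force, the opening and the grip force at its end, in the units of the state.
- readout.observe(): the state, without advancing time (a new reading comes with each control period).
- imaging.camera(name): name is "scene" or "top"; returns the picture (384x512x3 uint8, red, green, blue); there is no depth.
- imaging.camera_model(name): a dict with "mtx" (3x3 intrinsics, pixels), "camera_from_world" (4x4, takes a point from world to camera coordinates). Camera axes: x right, y up, looking along -z (the intrinsics and any distortion apply to the point x, -y, -z); pixel columns grow to the right and rows downward; lengths in m; the calibration is good to about 2 mm. A picture is of the moment at which its call begins. camera_model takes no time and is no camera call.
- robot.sign_off(): hands the job in; it is judged then, once.
Trained networks look in the newest picture that a camera, given by its name, has taken for a name from the list of things; names that differ only in an ending like _2 or _b are one class to them, and where a whole thing is asked for, a point or a joint stands for the part that bears it (a point fixed in the world has none). Each returns a list of dicts, best first, with "p" (0 to 1); they miss things now and then, are a little off and sometimes report something else, mostly with a low value. They report only what shows in the picture. A call takes as long as a camera call.
- models.regions_of(camera, query): "mask" (384x512 bool, what is visible of it) and "extent" ([centre column, centre row, width, height] in pixels, round what is visible of it).
- models.landmark_of(camera, query): "location" ([row, column] in pixels: a listed point, or the origin of a listed thing).
The state is a dict: "time_s": time; "q": joint angles; "qd": joint speeds; "tau": joint torques, N m; "tcp_pos": TCP position; "eef_rot": TCP orientation; "contact_force": force on the tool from outside, world axes, zero at the start; "torque": the same for the moment, N m; "finger_gap": finger opening in m; "finger_force": force on a finger pad.
Only numpy, scipy, OpenCV 4.12 (cv2) and the standard library are available. Lean on these libraries where they do the work, as an engineer would, in place of code of your own. Each camera call takes 0.05 s, during which the arm holds its last target. There are 200 camera calls.

## Working session

There is one attempt and no reset: what is moved stays moved. The work goes in short steps, Python scripts to look and compute and a shell command to move; the robot and the scene stay as the last step left them, time stands still between calls to the robot, and variables do not carry over. Pictures are saved under pics/ and viewed, at most 10 in all, crops included, and the job is handed in when it is done.

```bash
mkdir -p pics; ls; cat > h.py <<'E'
import numpy as np,cv2
from station import readout,imaging,robot,models
from scipy.optimize import least_squares
def proj(name,P):
    m=imaging.camera_model(name);T=np.array(m["camera_from_world"]);K=np.array(m["mtx"])
    c=(T[:3,:3]@np.atleast_2d(P).T).T+T[:3,3]
    v=np.c_[c[:,0],-c[:,1],-c[:,2]]@K.T
    return v[:,:2]/v[:,2:]   # col,row
def ray(name,u,v):
    m=imaging.camera_model(name);T=np.array(m["camera_from_world"]);K=np.array(m["mtx"])
    d=np.linalg.solve(K,[u,v,1.]);d=T[:3,:3].T@np.array([d[0],-d[1],-d[2]])
    return -T[:3,:3].T@T[:3,3],d/np.linalg.norm(d)
def atz(name,u,v,z):
    o,d=ray(name,u,v);return o+d*(z-o[2])/d[2]
def tri(obs):
    A=np.zeros((3,3));b=np.zeros(3);R=[]
    for n,u,v in obs:
        o,d=ray(n,u,v);M=np.eye(3)-np.outer(d,d);A+=M;b+=M@o
    p=np.linalg.solve(A,b)
    for n,u,v in obs:
        o,d=ray(n,u,v);R.append(np.linalg.norm((np.eye(3)-np.outer(d,d))@(p-o)))
    return p,max(R)
def save(name,f):
    im=imaging.camera(name);cv2.imwrite(f,im[:,:,::-1]);return im
E
python3 - <<'E'
from h import *
print(readout.observe()); print(robot.grip_point_offset)
a=save("scene","pics/s0.png");b=save("top","pics/t0.png")
cv2.imwrite("pics/both0.png",cv2.resize(np.vstack([a,b])[:,:,::-1],None,fx=.78,fy=.78))
for n in ["pack","pack_nose","pack_back","charger","charger_mouth","coupling","coupling_center","basket","valve","socket_sleeve","elbow","tape_measure","tin","carton"]:
    o=[]
    for c in ["scene","top"]:
        r=models.landmark_of(c,n)
        print(n,c,[(np.round(x["location"],1).tolist(),round(x["p"],2)) for x in r[:2]])
        if r: o.append((c,r[0]["location"][1],r[0]["location"][0]))
    if len(o)==2: p,e=tri(o);print("   ",p.round(4),round(e,4))
E
```

```text
pics
{'time_s': 0.0, 'q': array([ 9.52889645e-01,  2.45780017e-01,  1.55894187e+00, -3.78845847e-05,
        1.33873705e+00, -1.74112219e-01]), 'qd': array([-0.00031855, -0.00023437, -0.00067025, -0.00089476, -0.00065694,
        0.00053229]), 'tau': array([-5.90667532e-04, -4.15830374e+01, -3.14604771e+01,  6.84755458e-02,
        3.32658982e-02, -1.09644741e-04]), 'tcp_pos': array([0.27875884, 0.58654643, 0.20440594]), 'eef_rot': array([-6.91239400e-01, -3.06389882e+00,  2.72640869e-03]), 'contact_force': array([-0.1308203 , -0.26194389,  0.6591758 ]), 'torque': array([0.0335279, 0.0021234, 0.0038388]), 'finger_force': 0.0, 'finger_gap': 0.09391747201160001}
0.0188
pack scene [([211.7, 244.8], 0.7), ([198.9, 226.6], 0.38)]
pack top [([172.0, 246.6], 0.61), ([228.5, 192.5], 0.59)]
    [ 0.626  -0.0066 -0.0041] 0.0023
pack_nose scene [([213.1, 273.5], 0.87), ([224.7, 306.0], 0.29)]
pack_nose top [([177.2, 215.7], 0.81), ([170.2, 246.7], 0.16)]
    [0.6051 0.0862 0.0319] 0.0013
pack_back scene [([200.7, 227.2], 0.76), ([234.0, 303.2], 0.15)]
pack_back top [([165.1, 268.3], 0.86)]
    
[... 637 characters left out ...]
), ([224.9, 355.1], 0.63)]
valve top [([125.5, 166.3], 0.85)]
    [0.7734 0.2327 0.0046] 0.0051
socket_sleeve scene [([212.9, 326.4], 0.93)]
socket_sleeve top [([229.1, 192.0], 0.68)]
    [ 0.4539  0.1645 -0.0125] 0.0031
elbow scene [([224.5, 356.3], 0.45)]
elbow top [([230.7, 157.9], 0.92)]
    [ 4.505e-01  2.649e-01 -2.000e-04] 0.0045
tape_measure scene [([156.4, 258.3], 0.83)]
tape_measure top [([250.7, 314.2], 0.92)]
    [ 0.3833 -0.1956  0.004 ] 0.0052
tin scene [([209.6, 166.9], 0.93)]
tin top [([119.2, 308.5], 0.6)]
    [ 0.7839 -0.1966 -0.0104] 0.0026
carton scene [([235.6, 197.8], 0.69), ([157.3, 257.3], 0.68)]
carton top [([115.8, 249.6], 0.96)]
    [ 0.7976 -0.0187  0.0037] 0.0024
```

View pics/t0.png

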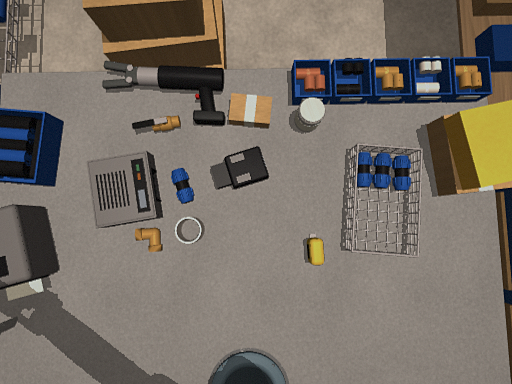

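View pics/s0.png

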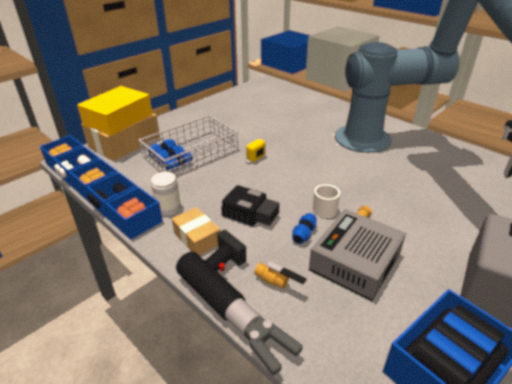

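The top view (t0) shows the charger at (125,190), the coupling at (182,184), the pack at (240,168) with its nose to the left, and the basket at (383,202), whose lower half is empty. The scene view agrees. Next I fit poses to the masks.

```bash
cat >> h.py <<'E'
def box(x0,x1,y0,y1,z0,z1): return np.array([[x,y,z] for x in(x0,x1) for y in(y0,y1) for z in(z0,z1)])
_a=np.arange(8)*np.pi/4+np.pi/8
SH={"pack":[box(-.055,.055,-.048,.048,0,.062),box(.055,.099,-.033,.033,.012,.052)],
"charger":[box(-.085,.085,-.095,.095,0,.079)],
"coupling":[np.array([[x,.026*np.cos(t),.024+.026*np.sin(t)] for x in(-.05,.05) for t in _a])],
"basket":[box(-.15,.15,-.09,.09,0,.075)]}
def sil(c,n,p,S=8):
    im=np.zeros((384*2,512*2),np.uint8);cs,sn=np.cos(p[3]),np.sin(p[3])
    for V in SH[n]:
        W=V@np.array([[cs,sn,0],[-sn,cs,0],[0,0,1]])+p[:3]
        h=cv2.convexHull((((proj(c,W)+.5)*2-.5)*256).round().astype(np.int32))
        cv2.fillConvexPoly(im,h,255,cv2.LINE_AA,8)
    return cv2.resize(im,(512,384),interpolation=cv2.INTER_AREA)/255.
def fit(n,p0,cams=("scene","top"),freez=True):
    from scipy.optimize import minimize
    M={}
    for c in cams:
        r=models.regions_of(c,n)
        if not r: print("no",n,c);continue
        # nearest region to guess
        q=proj(c,np.array(p0[:3])+[0,0,.03])[0]
        r=sorted(r,key=lambda k:np.hypot(*(np.array(k["extent"][:2])-q)))[0]
        M[c]=r["mask"].astype(float);
    sc=np.array([.01,.01,.01,.1])
    def f(d):
        p=np.array(p0)+d*sc
        if not freez:p[2]=p0[2]
        return sum(((sil(c,n,p)-m)**2).sum()/m.sum() for c,m in M.items())
    b=None
    for s in (1,-1):
        r=minimize(f,np.zeros(4),method="Nelder-Mead",options=dict(initial_simplex=np.vstack([np.zeros(4),s*np.eye(4)*1.0]),maxiter=250))
        if b is None or r.fun<b.fun:b=r
    p=np.array(p0)+b.x*sc
    return p,b.fun
E
python3 - <<'E'
from h import *
imaging.camera("scene");imaging.camera("top")
for n,p0 in dict(pack=[.628,.008,0,1.78],charger=[.575,.345,0,1.7],coupling=[.586,.178,0,.2],basket=[.54,-.395,0,1.6]).items():
    for fz in (True,False):
        p,e=fit(n,p0,freez=fz);print(n,fz,p.round(4),round(e,3))
E
```

```text
pack True [ 0.6325 -0.0035 -0.0029  1.8561] 0.161
pack False [ 0.6336 -0.0026  0.0023  1.8569] 0.171
charger True [ 0.5735  0.3469 -0.0041  1.729 ] 0.051
charger False [ 0.5736  0.346  -0.0105  1.726 ] 0.062
coupling True [ 0.5844  0.1843 -0.0057  0.3343] 0.452
coupling False [ 0.5835  0.1835 -0.0068  0.3345] 0.46
basket True [ 0.5784 -0.4584 -0.0567  1.1833] 2.23
basket False [ 0.5861 -0.4464  0.087   1.4539] 2.348
```

```bash
python3 - <<'E'
from h import *
im={c:imaging.camera(c) for c in("scene","top")}
P=dict(pack=[.6336,-.0026,0,1.857],charger=[.5736,.346,0,1.727],coupling=[.5835,.1835,0,.3345])
p,e=fit("basket",[.54,-.395,0,0.0],freez=False);print(p.round(4),e);P["basket"]=p;
for n in("coupling","charger","pack"):
  for c in("scene","top"):
    q,e=fit(n,P[n],cams=(c,),freez=False);print(n,c,q.round(4),round(e,3))
out=[]
for c,(x0,y0,w,h) in dict(top=(80,100,360,170),scene=(130,100,280,200)).items():
    k=800/w if c=="top" else 1.6*1.25
    k=2.2
    I=cv2.resize(im[c][y0:y0+h,x0:x0+w,::-1],None,fx=k,fy=k,interpolation=cv2.INTER_CUBIC)
    for n,p in P.items():
        s=sil(c,n,p)[y0:y0+h,x0:x0+w];s=(cv2.resize(s,(I.shape[1],I.shape[0]))>.5).astype(np.uint8)
        cs,_=cv2.findContours(s,cv2.RETR_EXTERNAL,cv2.CHAIN_APPROX_NONE);cv2.drawContours(I,cs,-1,(0,0,255),1)
    cv2.imwrite(f"pics/o_{c}.png",I)
E
```

```text
[ 0.53   -0.3974  0.0184 -0.0957] 1.999888014832763
coupling scene [ 0.5792  0.1824 -0.0132  0.4196] 0.278
coupling top [0.5833 0.1841 0.0047 0.3493] 0.242
charger scene [0.5745 0.3465 0.0051 1.7443] 0.031
charger top [ 0.573   0.3446 -0.0071  1.7241] 0.019
pack scene [ 0.6309 -0.0045  0.0132  1.8327] 0.127
pack top [ 0.6307 -0.0032  0.0066  1.8542] 0.059
```

View pics/o_top.png

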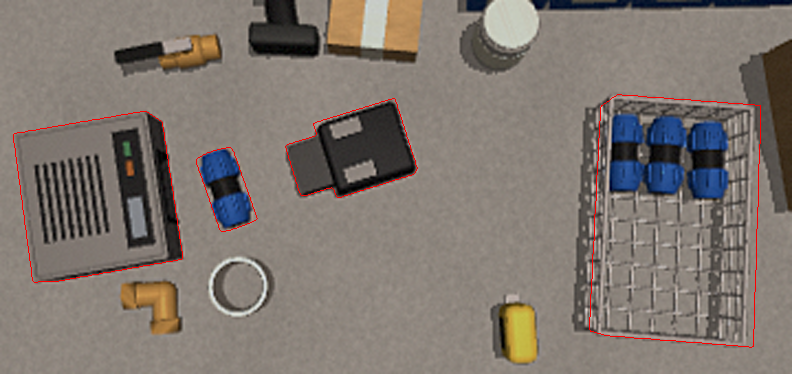

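View pics/o_scene.png

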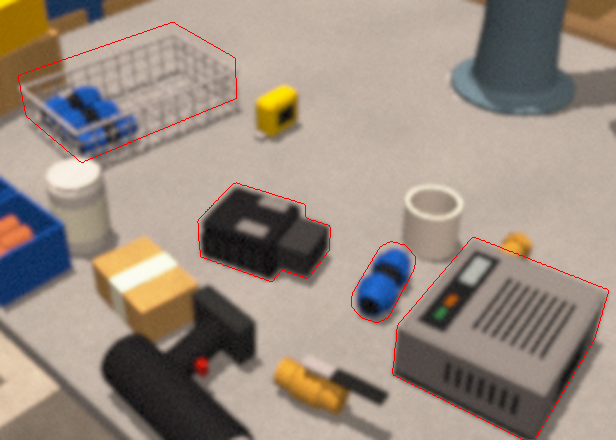

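The overlays fit the charger, pack and coupling. The empty half of the basket is centred near (0.475,-0.393). Next I write a helper that converts a target into tool-axis units.

```bash
cat >> h.py <<'E'
from scipy.spatial.transform import Rotation as Ro
def plan(pos,yaw):
    """tool pointing down, tool x at yaw (mod pi); turn first, then shift"""
    s=readout.observe();R=Ro.from_rotvec(s["eef_rot"]);M=R.as_matrix()
    cur=np.arctan2(M[1,0],M[0,0]);q6=s["q"][5]
    best=None
    for k in(-1,0,1):
        d=(yaw-cur+k*np.pi+np.pi)%(2*np.pi)-np.pi
        if best is None or abs(d)<abs(best):best=d
    y=cur+best
    T=np.array([[np.cos(y),np.sin(y),0],[np.sin(y),-np.cos(y),0],[0,0,-1.]]).T
    T=np.c_[[np.cos(y),np.sin(y),0],[np.sin(y),-np.cos(y),0],[0,0,-1]]
    w=(R.inv()*Ro.from_matrix(T)).as_rotvec()
    print("t",round(s["time_s"],2),"tcp",s["tcp_pos"].round(4),"yaw",round(cur,4),"q6",round(q6,2),"F",s["contact_force"].round(1),"gap",round(s["finger_gap"],4),"ff",round(s["finger_force"],1))
    print(" turn units",(np.degrees(w)/4).round(3)," shift units",(T.T@(np.array(pos)-s["tcp_pos"])/.02).round(3))
E
python3 -c "
from h import *
plan([.583,.184,.12],.35)"
```

```text
t 2.9 tcp [0.2791 0.5871 0.2055] yaw 2.6978 q6 -0.17 F [-0.2 -0.4 -0.4] gap 0.0939 ff 0.0
 turn units [ 1.000e-03  1.000e-03 -1.137e+01]  shift units [ -7.363 -24.142   4.274]
```

```bash
python3 -m creep '[{"wz":-1},{"wz":-1},{"wz":-1},{"wz":-1},{"wz":-1},{"wz":-1},{"wz":-1},{"wz":-1},{"wz":-1},{"wz":-1}]'
python3 -m creep '[{"wz":-1},{"wz":-0.37},{"y":-1,"x":-0.3},{"y":-1,"x":-0.3},{"y":-1,"x":-0.3},{"y":-1,"x":-0.3},{"y":-1,"x":-0.3},{"y":-1,"x":-0.3},{"y":-1,"x":-0.3},{"y":-1,"x":-0.3}]'
python3 -m creep '[{"y":-1,"x":-0.3},{"y":-1,"x":-0.3},{"y":-1,"x":-0.3},{"y":-1,"x":-0.3},{"y":-1,"x":-0.3},{"y":-1,"x":-0.3},{"y":-1,"x":-0.3},{"y":-1,"x":-0.3},{"y":-1,"x":-0.3},{"y":-1,"x":-0.3}]'
python3 -m creep '[{"y":-1,"x":-0.3,"fingers":0.2},{"y":-1,"x":-0.3},{"y":-1,"x":-0.3},{"y":-1,"x":-0.3},{"y":-1,"x":-0.3},{"y":-1,"x":-0.3},{},{}]'
python3 -c "
from h import *
plan([.583,.184,.12],.35)"
```

```text
t 2.9 tcp [0.2791 0.5871 0.2055] yaw 2.6978 q6 -0.17 F [-0.2 -0.4 -0.4] gap 0.0939 ff 0.0
 turn units [ 1.000e-03  1.000e-03 -1.137e+01]  shift units [ -7.363 -24.142   4.274]invalid input
invalid input
invalid input
invalid input
```

```bash
python3 -m creep '[{"x":0,"y":0,"z":0,"wx":0,"wy":0,"wz":-1,"fingers":0}]'; python3 -m creep --help | head -20
```

```text
time_s: 2.98
tcp_pos: [0.2791, 0.587, 0.2054]
eef_rot: [-0.582, -3.087, 0.0]
contact_force: [0.1, 0.4, 0.0]
finger_gap: 0.0941
finger_force: 0.0invalid input: not JSON, or not a number
```

Every row needs all the keys. One turn unit is done.

```bash
python3 -m creep '[{"x":0,"y":0,"z":0,"wx":0,"wy":0,"wz":-1,"fingers":0},{"x":0,"y":0,"z":0,"wx":0,"wy":0,"wz":-1,"fingers":0},{"x":0,"y":0,"z":0,"wx":0,"wy":0,"wz":-1,"fingers":0},{"x":0,"y":0,"z":0,"wx":0,"wy":0,"wz":-1,"fingers":0},{"x":0,"y":0,"z":0,"wx":0,"wy":0,"wz":-1,"fingers":0},{"x":0,"y":0,"z":0,"wx":0,"wy":0,"wz":-1,"fingers":0},{"x":0,"y":0,"z":0,"wx":0,"wy":0,"wz":-1,"fingers":0},{"x":0,"y":0,"z":0,"wx":0,"wy":0,"wz":-1,"fingers":0},{"x":0,"y":0,"z":0,"wx":0,"wy":0,"wz":-1,"fingers":0},{"x":0,"y":0,"z":0,"wx":0,"wy":0,"wz":-1,"fingers":0}]'
python3 -m creep '[{"x":0,"y":0,"z":0,"wx":0,"wy":0,"wz":-0.37,"fingers":0},{"x":-0.3,"y":-1,"z":0,"wx":0,"wy":0,"wz":0,"fingers":0},{"x":-0.3,"y":-1,"z":0,"wx":0,"wy":0,"wz":0,"fingers":0},{"x":-0.3,"y":-1,"z":0,"wx":0,"wy":0,"wz":0,"fingers":0},{"x":-0.3,"y":-1,"z":0,"wx":0,"wy":0,"wz":0,"fingers":0},{"x":-0.3,"y":-1,"z":0,"wx":0,"wy":0,"wz":0,"fingers":0},{"x":-0.3,"y":-1,"z":0,"wx":0,"wy":0,"wz":0,"fingers":0},{"x":-0.3,"y":-1,"z":0,"wx":0,"wy":0,"wz":0,"fingers":0},{"x":-0.3,"y":-1,"z":0,"wx":0,"wy":0,"wz":0,"fingers":0}]'
python3 -c "
from h import *
plan([.583,.184,.12],.35)"
```

```text
time_s: 3.82
tcp_pos: [0.2791, 0.5871, 0.2055]
eef_rot: [-0.512, 3.099, 0.0]
contact_force: [0.2, 0.9, 1.4]
finger_gap: 0.094
finger_force: 0.0
time_s: 4.57
tcp_pos: [0.3795, 0.4524, 0.2055]
eef_rot: [-0.547, 3.093, 0.0]
contact_force: [-0.7, -0.2, 0.0]
finger_gap: 0.094
finger_force: 0.0
t 4.57 tcp [0.3795 0.4524 0.2055] yaw -2.7915 q6 -1.24 F [-0.7 -0.2  0. ] gap 0.094 ff 0.0
 turn units [0.001 0.002 0.001]  shift units [ -4.955 -16.093   4.277]
```

```bash
python3 -m creep '[{"x":-0.3,"y":-1,"z":0,"wx":0,"wy":0,"wz":0,"fingers":0},{"x":-0.3,"y":-1,"z":0,"wx":0,"wy":0,"wz":0,"fingers":0},{"x":-0.3,"y":-1,"z":0,"wx":0,"wy":0,"wz":0,"fingers":0},{"x":-0.3,"y":-1,"z":0,"wx":0,"wy":0,"wz":0,"fingers":0},{"x":-0.3,"y":-1,"z":0,"wx":0,"wy":0,"wz":0,"fingers":0.2},{"x":-0.3,"y":-1,"z":0,"wx":0,"wy":0,"wz":0,"fingers":0.2},{"x":-0.3,"y":-1,"z":0,"wx":0,"wy":0,"wz":0,"fingers":0.2},{"x":-0.3,"y":-1,"z":0,"wx":0,"wy":0,"wz":0,"fingers":0.2},{"x":-0.3,"y":-1,"z":0,"wx":0,"wy":0,"wz":0,"fingers":0.2},{"x":-0.3,"y":-1,"z":0,"wx":0,"wy":0,"wz":0,"fingers":0.2}]'
python3 -m creep '[{"x":-0.3,"y":-1,"z":0,"wx":0,"wy":0,"wz":0,"fingers":0.2},{"x":-0.3,"y":-1,"z":0,"wx":0,"wy":0,"wz":0,"fingers":0.2},{"x":-0.3,"y":-1,"z":0,"wx":0,"wy":0,"wz":0,"fingers":0.2},{"x":-0.35,"y":-1,"z":1,"wx":0,"wy":0,"wz":0,"fingers":0.2},{"x":-0.35,"y":-1,"z":1,"wx":0,"wy":0,"wz":0,"fingers":0.2},{"x":-0.35,"y":-1,"z":1,"wx":0,"wy":0,"wz":0,"fingers":0.2},{"x":0,"y":-0.1,"z":1,"wx":0,"wy":0,"wz":0,"fingers":0.2},{"x":0,"y":0,"z":0,"wx":0,"wy":0,"wz":0,"fingers":0.2},{"x":0,"y":0,"z":0,"wx":0,"wy":0,"wz":0,"fingers":0.2}]'
python3 - <<'E'
from h import *
plan([.583,.184,.009],.35)
im=imaging.camera("top");imaging.camera("scene")
cv2.imwrite("pics/g1.png",cv2.resize(im[120:260,60:300,::-1],None,fx=3,fy=3))
E
```

```text
time_s: 5.4
tcp_pos: [0.5045, 0.285, 0.2056]
eef_rot: [-0.547, 3.093, 0.0]
contact_force: [-0.4, 0.9, -0.2]
finger_gap: 0.0752
finger_force: 0.0
time_s: 6.15
tcp_pos: [0.5816, 0.1845, 0.1245]
eef_rot: [0.546, -3.091, -0.0]
contact_force: [-0.4, -0.7, -0.3]
finger_gap: 0.075
finger_force: 0.0
t 6.15 tcp [0.5816 0.1845 0.1245] yaw -2.792 q6 -1.8 F [-0.4 -0.7 -0.3] gap 0.075 ff 0.0
 turn units [ 0.011 -0.037 -0.006]  shift units [-0.056 -0.047  5.777]
```

View pics/g1.png

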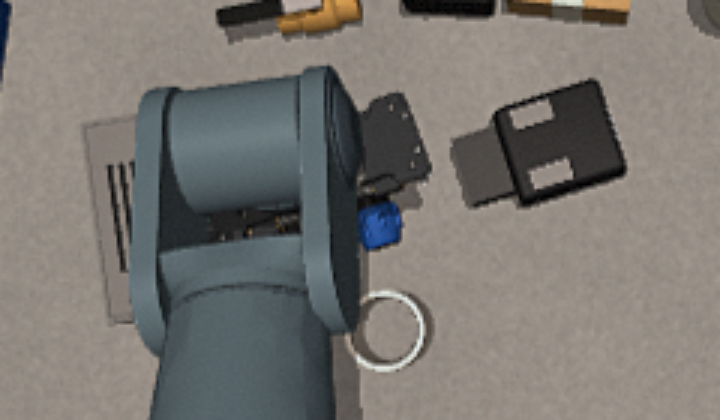

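The gripper is over the coupling and aligned with it; only the near nut shows, at about (187,194) in full-frame pixels. I go down and grip.

```bash
python3 -m creep '[{"x":0,"y":0,"z":0.9,"wx":0,"wy":0,"wz":0,"fingers":0.2},{"x":0,"y":0,"z":0.9,"wx":0,"wy":0,"wz":0,"fingers":0.2},{"x":0,"y":0,"z":0.9,"wx":0,"wy":0,"wz":0,"fingers":0.2},{"x":0,"y":0,"z":0.9,"wx":0,"wy":0,"wz":0,"fingers":0.2},{"x":0,"y":0,"z":0.9,"wx":0,"wy":0,"wz":0,"fingers":0.2},{"x":0,"y":0,"z":0.9,"wx":0,"wy":0,"wz":0,"fingers":0.2},{"x":0,"y":0,"z":0.3,"wx":0,"wy":0,"wz":0,"fingers":0.2},{"x":0,"y":0,"z":0,"wx":0,"wy":0,"wz":0,"fingers":0.2},{"x":0,"y":0,"z":0,"wx":0,"wy":0,"wz":0,"fingers":0.2}]'
python3 -m creep '[{"x":0,"y":0,"z":0,"wx":0,"wy":0,"wz":0,"fingers":0.8},{"x":0,"y":0,"z":0,"wx":0,"wy":0,"wz":0,"fingers":0.8},{"x":0,"y":0,"z":0,"wx":0,"wy":0,"wz":0,"fingers":0.8},{"x":0,"y":0,"z":0,"wx":0,"wy":0,"wz":0,"fingers":0.8},{"x":0,"y":0,"z":0,"wx":0,"wy":0,"wz":0,"fingers":0.8},{"x":0,"y":0,"z":0,"wx":0,"wy":0,"wz":0,"fingers":0.8}]' 25
```

```text
time_s: 7.0
tcp_pos: [0.5833, 0.1852, 0.0129]
eef_rot: [-0.548, 3.091, -0.0]
contact_force: [0.6, -0.2, 0.5]
finger_gap: 0.0751
finger_force: 0.0
time_s: 7.5
tcp_pos: [0.5825, 0.1846, 0.0116]
eef_rot: [-0.547, 3.093, -0.0]
contact_force: [0.1, 0.2, 0.2]
finger_gap: 0.0387
finger_force: 0.0
```

```bash
python3 -m creep '[{"x":0,"y":0,"z":0,"wx":0,"wy":0,"wz":0,"fingers":1},{"x":0,"y":0,"z":0,"wx":0,"wy":0,"wz":0,"fingers":1},{"x":0,"y":0,"z":0,"wx":0,"wy":0,"wz":0,"fingers":1},{"x":0,"y":0,"z":0,"wx":0,"wy":0,"wz":0,"fingers":1}]' 25
python3 -m creep '[{"x":0,"y":0,"z":-0.5,"wx":0,"wy":0,"wz":0,"fingers":1},{"x":0,"y":0,"z":-1,"wx":0,"wy":0,"wz":0,"fingers":1},{"x":0,"y":0,"z":-1,"wx":0,"wy":0,"wz":0,"fingers":1},{"x":0,"y":0,"z":-1,"wx":0,"wy":0,"wz":0,"fingers":1},{"x":0,"y":0,"z":-1,"wx":0,"wy":0,"wz":0,"fingers":1},{"x":0,"y":0,"z":-1,"wx":0,"wy":0,"wz":0,"fingers":1},{"x":0,"y":0,"z":-1,"wx":0,"wy":0,"wz":0,"fingers":1},{"x":0,"y":0,"z":-1,"wx":0,"wy":0,"wz":0,"fingers":1},{"x":0,"y":0,"z":-1,"wx":0,"wy":0,"wz":0,"fingers":1},{"x":0,"y":0,"z":0,"wx":0,"wy":0,"wz":0,"fingers":1}]'
python3 -c "
from h import *
plan([.475,-.393,.18],-.09)"
```

```text
time_s: 7.83
tcp_pos: [0.5826, 0.1845, 0.0115]
eef_rot: [-0.547, 3.093, -0.0]
contact_force: [0.1, -0.9, 1.4]
finger_gap: 0.0299
finger_force: 24.8
time_s: 8.67
tcp_pos: [0.5848, 0.1852, 0.1867]
eef_rot: [-0.546, 3.085, -0.0]
contact_force: [1.9, 0.0, -0.0]
finger_gap: 0.0297
finger_force: 24.8
t 8.67 tcp [0.5848 0.1852 0.1867] yaw -2.7914 q6 -1.8 F [ 1.9  0.  -0. ] gap 0.0297 ff 24.8
 turn units [3.000e-03 1.190e-01 6.305e+00]  shift units [  2.871 -29.285   0.336]
```

```bash
python3 -m creep '[{"x":0,"y":0,"z":0,"wx":0,"wy":0,"wz":1,"fingers":1},{"x":0,"y":0,"z":0,"wx":0,"wy":0,"wz":1,"fingers":1},{"x":0,"y":0,"z":0,"wx":0,"wy":0,"wz":1,"fingers":1},{"x":0,"y":0,"z":0,"wx":0,"wy":0,"wz":1,"fingers":1},{"x":0,"y":0,"z":0,"wx":0,"wy":0,"wz":1,"fingers":1},{"x":0,"y":0,"z":0,"wx":0,"wy":0,"wz":1,"fingers":1},{"x":0,"y":-0.5,"z":0,"wx":0,"wy":0,"wz":0.3,"fingers":1},{"x":0.1,"y":-1,"z":0,"wx":0,"wy":0,"wz":0,"fingers":1},{"x":0.1,"y":-1,"z":0,"wx":0,"wy":0,"wz":0,"fingers":1},{"x":0.1,"y":-1,"z":0,"wx":0,"wy":0,"wz":0,"fingers":1}]'
python3 -m creep '[{"x":0.1,"y":-1,"z":0,"wx":0,"wy":0,"wz":0,"fingers":1},{"x":0.1,"y":-1,"z":0,"wx":0,"wy":0,"wz":0,"fingers":1},{"x":0.1,"y":-1,"z":0,"wx":0,"wy":0,"wz":0,"fingers":1},{"x":0.1,"y":-1,"z":0,"wx":0,"wy":0,"wz":0,"fingers":1},{"x":0.1,"y":-1,"z":0,"wx":0,"wy":0,"wz":0,"fingers":1},{"x":0.1,"y":-1,"z":0,"wx":0,"wy":0,"wz":0,"fingers":1},{"x":0.1,"y":-1,"z":0,"wx":0,"wy":0,"wz":0,"fingers":1},{"x":0.1,"y":-1,"z":0,"wx":0,"wy":0,"wz":0,"fingers":1},{"x":0.1,"y":-1,"z":0,"wx":0,"wy":0,"wz":0,"fingers":1},{"x":0.1,"y":-1,"z":0,"wx":0,"wy":0,"wz":0,"fingers":1}]'
python3 -m creep '[{"x":0.1,"y":-1,"z":0,"wx":0,"wy":0,"wz":0,"fingers":1},{"x":0.1,"y":-1,"z":0,"wx":0,"wy":0,"wz":0,"fingers":1},{"x":0.1,"y":-1,"z":0,"wx":0,"wy":0,"wz":0,"fingers":1},{"x":0.1,"y":-1,"z":0,"wx":0,"wy":0,"wz":0,"fingers":1},{"x":0.1,"y":-1,"z":0,"wx":0,"wy":0,"wz":0,"fingers":1},{"x":0.1,"y":-1,"z":0,"wx":0,"wy":0,"wz":0,"fingers":1},{"x":0.1,"y":-1,"z":0,"wx":0,"wy":0,"wz":0,"fingers":1},{"x":0.1,"y":-1,"z":0,"wx":0,"wy":0,"wz":0,"fingers":1},{"x":0.1,"y":-1,"z":0,"wx":0,"wy":0,"wz":0,"fingers":1},{"x":0.1,"y":-1,"z":0,"wx":0,"wy":0,"wz":0,"fingers":1}]'
python3 -c "
from h import *
plan([.475,-.393,.18],-.09)"
```

```text
time_s: 9.5
tcp_pos: [0.5695, 0.1143, 0.1804]
eef_rot: [-0.139, -3.137, 0.0]
contact_force: [0.7, 0.5, -1.7]
finger_gap: 0.0302
finger_force: 24.8
time_s: 10.33
tcp_pos: [0.5314, -0.0832, 0.1806]
eef_rot: [-0.14, -3.137, -0.0]
contact_force: [-0.0, -0.3, -2.4]
finger_gap: 0.0299
finger_force: 24.8
time_s: 11.17
tcp_pos: [0.4935, -0.2803, 0.1805]
eef_rot: [-0.14, -3.137, -0.001]
contact_force: [-0.1, 0.5, -1.4]
finger_gap: 0.0302
finger_force: 24.8
t 11.17 tcp [ 0.4935 -0.2803  0.1805] yaw 3.0525 q6 -2.2 F [-0.1  0.5 -1.4] gap 0.0302 ff 24.8
 turn units [ 0.01  -0.017  0.013]  shift units [ 0.413 -5.694  0.027]
```

Now look at the basket unobstructed to refine its centre, using the wire corners in the earlier picture.

```bash
python3 -m creep '[{"x":0.1,"y":-1,"z":0,"wx":0,"wy":0,"wz":0,"fingers":1},{"x":0.1,"y":-1,"z":0,"wx":0,"wy":0,"wz":0,"fingers":1},{"x":0.1,"y":-1,"z":0,"wx":0,"wy":0,"wz":0,"fingers":1},{"x":0.1,"y":-1,"z":0,"wx":0,"wy":0,"wz":0,"fingers":1},{"x":0,"y":-1,"z":0,"wx":0,"wy":0,"wz":0,"fingers":1},{"x":0,"y":-0.7,"z":0,"wx":0,"wy":0,"wz":0,"fingers":1},{"x":0,"y":0,"z":0,"wx":0,"wy":0,"wz":0,"fingers":1}]'
python3 - <<'E'
from h import *
# rim corners in t0 (o_top px /2.2 + offset): z=.075
for u,v in [(612,98),(755,106),(597,331),(748,345)]:
    print(atz("top",80+u/2.2,100+v/2.2,.075).round(3))
plan([.475,-.393,.025],-.09)
imaging.camera("scene");im=imaging.camera("top")
cv2.imwrite("pics/b1.png",cv2.resize(im[120:280,300:460,::-1],None,fx=3,fy=3))
E
```

```text
time_s: 11.75
tcp_pos: [0.4754, -0.3944, 0.1808]
eef_rot: [-0.144, -3.138, 0.0]
contact_force: [0.2, 0.6, -0.8]
finger_gap: 0.0298
finger_force: 24.8
[ 0.686 -0.322  0.075]
[ 0.672 -0.504  0.075]
[ 0.392 -0.289  0.075]
[ 0.371 -0.476  0.075]
t 11.75 tcp [ 0.4754 -0.3944  0.1808] yaw 3.0497 q6 -2.35 F [ 0.2  0.6 -0.8] gap 0.0298 ff 24.8
 turn units [-0.001 -0.009 -0.027]  shift units [0.024 0.066 7.791]
```

View pics/b1.png

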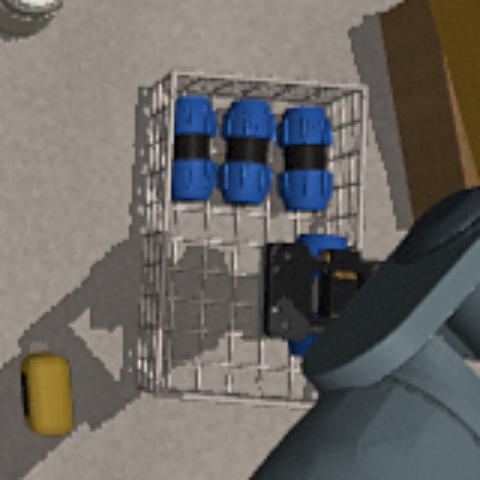

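The coupling is held over the empty half of the basket. The rim centre is about (0.530,-0.398) with yaw about -0.1, so local x is about -0.055. I lower it and release.

```bash
python3 -m creep '[{"x":0.1,"y":0.06,"z":1,"wx":0,"wy":0,"wz":0,"fingers":1},{"x":0.1,"y":0,"z":1,"wx":0,"wy":0,"wz":0,"fingers":1},{"x":0,"y":0,"z":1,"wx":0,"wy":0,"wz":0,"fingers":1},{"x":0,"y":0,"z":1,"wx":0,"wy":0,"wz":0,"fingers":1},{"x":0,"y":0,"z":1,"wx":0,"wy":0,"wz":0,"fingers":1},{"x":0,"y":0,"z":1,"wx":0,"wy":0,"wz":0,"fingers":1},{"x":0,"y":0,"z":1,"wx":0,"wy":0,"wz":0,"fingers":1},{"x":0,"y":0,"z":0.5,"wx":0,"wy":0,"wz":0,"fingers":1},{"x":0,"y":0,"z":0.4,"wx":0,"wy":0,"wz":0,"fingers":1},{"x":0,"y":0,"z":0.1,"wx":0,"wy":0,"wz":0,"fingers":1}]'
python3 -c "
from h import *
plan([.47,-.392,.0175],-.09)"
```

```text
time_s: 12.68
tcp_pos: [0.4723, -0.3894, 0.0204]
eef_rot: [-0.14, -3.137, -0.002]
contact_force: [0.2, -0.4, -1.7]
finger_gap: 0.0296
finger_force: 24.8
t 12.68 tcp [ 0.4723 -0.3894  0.0204] yaw 3.0526 q6 -2.36 F [ 0.2 -0.4 -1.7] gap 0.0296 ff 24.8
 turn units [ 0.021 -0.02   0.015]  shift units [ 0.104 -0.141  0.143]
```

```bash
python3 -m creep '[{"x":0,"y":0,"z":0.13,"wx":0,"wy":0,"wz":0,"fingers":1},{"x":0,"y":0,"z":0,"wx":0,"wy":0,"wz":0,"fingers":1},{"x":0,"y":0,"z":0,"wx":0,"wy":0,"wz":0,"fingers":0.3},{"x":0,"y":0,"z":0,"wx":0,"wy":0,"wz":0,"fingers":0.3},{"x":0,"y":0,"z":0,"wx":0,"wy":0,"wz":0,"fingers":0.3},{"x":0,"y":0,"z":0,"wx":0,"wy":0,"wz":0,"fingers":0.3},{"x":0,"y":0,"z":0,"wx":0,"wy":0,"wz":0,"fingers":0.3},{"x":0,"y":0,"z":0,"wx":0,"wy":0,"wz":0,"fingers":0.3}]'
python3 -m creep '[{"x":0,"y":0,"z":-0.5,"wx":0,"wy":0,"wz":0,"fingers":0.3},{"x":0,"y":0,"z":-1,"wx":0,"wy":0,"wz":0,"fingers":0.3},{"x":0,"y":0,"z":-1,"wx":0,"wy":0,"wz":0,"fingers":0.3},{"x":0,"y":0,"z":-1,"wx":0,"wy":0,"wz":0,"fingers":0.3},{"x":0,"y":0,"z":-1,"wx":0,"wy":0,"wz":0,"fingers":1},{"x":0,"y":0,"z":-1,"wx":0,"wy":0,"wz":0,"fingers":1},{"x":0,"y":0,"z":-1,"wx":0,"wy":0,"wz":0,"fingers":1},{"x":0,"y":0,"z":-1,"wx":0,"wy":0,"wz":0,"fingers":1},{"x":0,"y":0,"z":-0.5,"wx":0,"wy":0,"wz":0,"fingers":1},{"x":0,"y":0,"z":0,"wx":0,"wy":0,"wz":0,"fingers":1}]'
```

```text
time_s: 13.35
tcp_pos: [0.4727, -0.3907, 0.0191]
eef_rot: [0.141, 3.138, -0.001]
contact_force: [-0.0, 0.7, -0.7]
finger_gap: 0.0648
finger_force: 0.0
time_s: 14.18
tcp_pos: [0.4738, -0.3919, 0.1825]
eef_rot: [0.141, 3.134, -0.007]
contact_force: [0.5, -0.1, -0.1]
finger_gap: 0.0294
finger_force: 0.0
```

```bash
python3 - <<'E'
from h import *
im={c:imaging.camera(c) for c in("scene","top")}
for n,p0 in dict(pack=[.632,-.003,0,1.855],charger=[.5736,.346,0,1.73]).items():
    for cams in (("scene","top"),("scene",),("top",)):
        p,e=fit(n,p0,cams=cams,freez=False);print(n,cams,p.round(4),round(e,3))
r=models.regions_of("top","coupling");print([(np.round(k["extent"]),round(k["p"],2),atz("top",*k["extent"][:2],.03).round(3)) for k in r[:5]])
# nose grip target: 80 mm ahead of pack origin
p=np.array([.632,-.003]);y=1.855
g=p+.08*np.array([np.cos(y),np.sin(y)]);print(g)
plan([g[0],g[1],.15],1.729)
cv2.imwrite("pics/b2.png",np.hstack([cv2.resize(im["top"][120:280,300:460,::-1],None,fx=2.5,fy=2.5),cv2.resize(im["scene"][100:260,120:280,::-1],None,fx=2.5,fy=2.5)]))
E
```

```text
pack ('scene', 'top') [ 0.632  -0.0049  0.0092  1.8563] 0.238
pack ('scene',) [ 0.6316 -0.0064 -0.0086  1.8983] 0.187
pack ('top',) [ 0.6325 -0.0045  0.0067  1.8595] 0.048
charger ('scene', 'top') [ 0.5736  0.3462 -0.009   1.7335] 0.072
charger ('scene',) [ 0.5742  0.3469 -0.0059  1.7413] 0.04
charger ('top',) [0.5734 0.3449 0.0057 1.7188] 0.027
[(array([380., 222.,  14.,  31.]), 0.65, array([ 0.468, -0.388,  0.03 ])), (array([124., 190.,  74.,  78.]), 0.34, array([0.574, 0.354, 0.03 ]))]
[0.60956855 0.07379082]
t 14.73 tcp [ 0.4725 -0.3905  0.1784] yaw 3.0517 q6 -2.36 F [ 0.4 -0.   0.4] gap 0.0005 ff 0.0
 turn units [ 1.0000e-03 -1.2000e-02  1.8947e+01]  shift units [21.843 10.426  1.419]
```

View pics/b2.png

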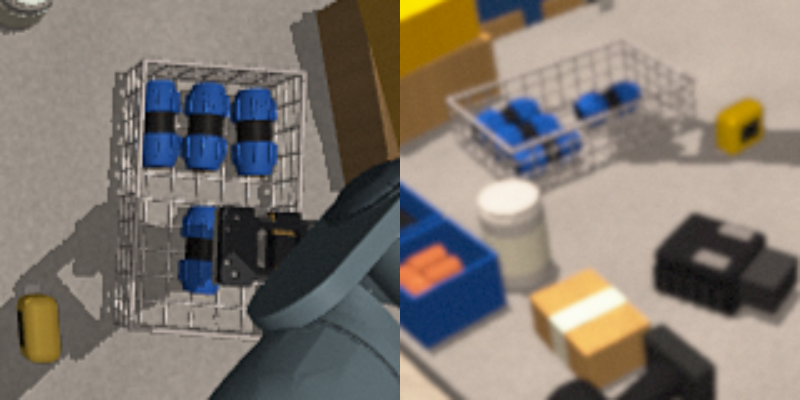

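The coupling lies in the basket's empty half at about (0.468,-0.388). Next I grip the nose to straighten and centre the pack: turn first, then travel.

```bash
python3 -m creep '[{"x":0,"y":0,"z":0,"wx":0,"wy":0,"wz":1,"fingers":0},{"x":0,"y":0,"z":0,"wx":0,"wy":0,"wz":1,"fingers":0},{"x":0,"y":0,"z":0,"wx":0,"wy":0,"wz":1,"fingers":0},{"x":0,"y":0,"z":0,"wx":0,"wy":0,"wz":1,"fingers":0},{"x":0,"y":0,"z":0,"wx":0,"wy":0,"wz":1,"fingers":0},{"x":0,"y":0,"z":0,"wx":0,"wy":0,"wz":1,"fingers":0},{"x":0,"y":0,"z":0,"wx":0,"wy":0,"wz":1,"fingers":0},{"x":0,"y":0,"z":0,"wx":0,"wy":0,"wz":1,"fingers":0},{"x":0,"y":0,"z":0,"wx":0,"wy":0,"wz":1,"fingers":0},{"x":0,"y":0,"z":0,"wx":0,"wy":0,"wz":1,"fingers":0}]'
python3 -m creep '[{"x":0,"y":0,"z":0,"wx":0,"wy":0,"wz":1,"fingers":0},{"x":0,"y":0,"z":0,"wx":0,"wy":0,"wz":1,"fingers":0},{"x":0,"y":0,"z":0,"wx":0,"wy":0,"wz":1,"fingers":0},{"x":0,"y":0,"z":0,"wx":0,"wy":0,"wz":1,"fingers":0},{"x":0,"y":0,"z":0,"wx":0,"wy":0,"wz":1,"fingers":0},{"x":0,"y":0,"z":0,"wx":0,"wy":0,"wz":1,"fingers":0},{"x":0,"y":0,"z":0,"wx":0,"wy":0,"wz":1,"fingers":0},{"x":0,"y":0,"z":0,"wx":0,"wy":0,"wz":1,"fingers":0},{"x":0,"y":0,"z":0,"wx":0,"wy":0,"wz":0.95,"fingers":0}]'
python3 -m creep '[{"x":1,"y":0.47,"z":0,"wx":0,"wy":0,"wz":0,"fingers":0},{"x":1,"y":0.47,"z":0,"wx":0,"wy":0,"wz":0,"fingers":0},{"x":1,"y":0.47,"z":0,"wx":0,"wy":0,"wz":0,"fingers":0},{"x":1,"y":0.47,"z":0,"wx":0,"wy":0,"wz":0,"fingers":0},{"x":1,"y":0.47,"z":0,"wx":0,"wy":0,"wz":0,"fingers":0},{"x":1,"y":0.47,"z":0,"wx":0,"wy":0,"wz":0,"fingers":0},{"x":1,"y":0.47,"z":0,"wx":0,"wy":0,"wz":0,"fingers":0},{"x":1,"y":0.47,"z":0,"wx":0,"wy":0,"wz":0,"fingers":0},{"x":1,"y":0.47,"z":0,"wx":0,"wy":0,"wz":0,"fingers":0},{"x":1,"y":0.47,"z":0,"wx":0,"wy":0,"wz":0,"fingers":0}]'
python3 -m creep '[{"x":1,"y":0.47,"z":0,"wx":0,"wy":0,"wz":0,"fingers":0},{"x":1,"y":0.47,"z":0,"wx":0,"wy":0,"wz":0,"fingers":0},{"x":1,"y":0.47,"z":0,"wx":0,"wy":0,"wz":0,"fingers":0},{"x":1,"y":0.47,"z":0,"wx":0,"wy":0,"wz":0,"fingers":0},{"x":1,"y":0.47,"z":0,"wx":0,"wy":0,"wz":0,"fingers":0},{"x":1,"y":0.47,"z":0,"wx":0,"wy":0,"wz":0,"fingers":0},{"x":1,"y":0.47,"z":0,"wx":0,"wy":0,"wz":0,"fingers":0},{"x":1,"y":0.47,"z":0,"wx":0,"wy":0,"wz":0,"fingers":0},{"x":1,"y":0.47,"z":0,"wx":0,"wy":0,"wz":0,"fingers":0},{"x":1,"y":0.47,"z":0,"wx":0,"wy":0,"wz":0,"fingers":0}]'
python3 -c "
from h import *
plan([.6093,.0732,.013],1.729)"
```

```text
time_s: 15.57
tcp_pos: [0.4726, -0.3906, 0.1788]
eef_rot: [-1.211, -2.899, -0.0]
contact_force: [0.0, -0.5, -0.5]
finger_gap: 0.0639
finger_force: 0.0
time_s: 16.32
tcp_pos: [0.4726, -0.3906, 0.1787]
eef_rot: [-2.043, -2.386, -0.0]
contact_force: [-0.4, 0.1, -0.8]
finger_gap: 0.0945
finger_force: 0.0
time_s: 17.15
tcp_pos: [0.5342, -0.1772, 0.1789]
eef_rot: [2.039, 2.39, 0.0]
contact_force: [0.9, -1.2, 0.7]
finger_gap: 0.0947
finger_force: 0.0
time_s: 17.98
tcp_pos: [0.5955, 0.0351, 0.1788]
eef_rot: [2.039, 2.39, 0.0]
contact_force: [-0.4, -0.9, -0.1]
finger_gap: 0.0938
finger_force: 0.0
t 17.98 tcp [0.5955 0.0351 0.1788] yaw 1.7288 q6 -0.29 F [-0.4 -0.9 -0.1] gap 0.0938 ff 0.0
 turn units [ 0.001  0.001 -0.002]  shift units [1.773 0.98  8.292]
```

```bash
python3 -m creep '[{"x":0.9,"y":0.5,"z":0,"wx":0,"wy":0,"wz":0,"fingers":0},{"x":0.87,"y":0.48,"z":0,"wx":0,"wy":0,"wz":0,"fingers":0},{"x":0,"y":0,"z":1,"wx":0,"wy":0,"wz":0,"fingers":0},{"x":0,"y":0,"z":1,"wx":0,"wy":0,"wz":0,"fingers":0},{"x":0,"y":0,"z":1,"wx":0,"wy":0,"wz":0,"fingers":0},{"x":0,"y":0,"z":1,"wx":0,"wy":0,"wz":0,"fingers":0},{"x":0,"y":0,"z":0,"wx":0,"wy":0,"wz":0,"fingers":0}]'
python3 - <<'E'
from h import *
plan([.6093,.0732,.013],1.729)
im={c:imaging.camera(c) for c in("scene","top")}
cv2.imwrite("pics/n1.png",np.hstack([cv2.resize(im["top"][120:260,140:300,::-1],None,fx=2.5,fy=2.5),cv2.resize(im["scene"][140:280,190:350,::-1],None,fx=2.5,fy=2.5)]))
E
```

```text
time_s: 18.57
tcp_pos: [0.6059, 0.0723, 0.0942]
eef_rot: [-2.035, -2.385, 0.008]
contact_force: [-0.3, -0.0, -0.7]
finger_gap: 0.0939
finger_force: 0.0
t 18.57 tcp [0.6059 0.0723 0.0942] yaw 1.7289 q6 -0.22 F [-0.3 -0.  -0.7] gap 0.0939 ff 0.0
 turn units [-0.116 -0.026 -0.001]  shift units [0.018 0.176 4.058]
```

View pics/n1.png

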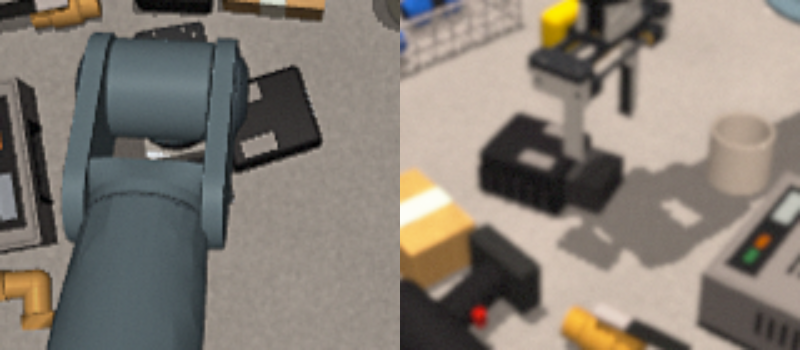

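The fingers straddle the nose, with the near finger on its camera side. I go down carefully.

```bash
python3 -m creep '[{"x":0.1,"y":0,"z":0.8,"wx":0,"wy":0,"wz":0,"fingers":0},{"x":0.1,"y":0,"z":0.8,"wx":0,"wy":0,"wz":0,"fingers":0},{"x":0,"y":0,"z":0.4,"wx":0,"wy":0,"wz":0,"fingers":0}]'
python3 -m creep '[{"x":0,"y":0,"z":0.6,"wx":0,"wy":0,"wz":0,"fingers":0},{"x":0,"y":0,"z":0.6,"wx":0,"wy":0,"wz":0,"fingers":0},{"x":0,"y":0,"z":0.6,"wx":0,"wy":0,"wz":0,"fingers":0},{"x":0,"y":0,"z":0.2,"wx":0,"wy":0,"wz":0,"fingers":0},{"x":0,"y":0,"z":0,"wx":0,"wy":0,"wz":0,"fingers":0}]'
python3 -m creep '[{"x":0,"y":0,"z":0,"wx":0,"wy":0,"wz":0,"fingers":0.5},{"x":0,"y":0,"z":0,"wx":0,"wy":0,"wz":0,"fingers":0.5},{"x":0,"y":0,"z":0,"wx":0,"wy":0,"wz":0,"fingers":0.5},{"x":0,"y":0,"z":0,"wx":0,"wy":0,"wz":0,"fingers":0.5},{"x":0,"y":0,"z":0,"wx":0,"wy":0,"wz":0,"fingers":0.5},{"x":0,"y":0,"z":0,"wx":0,"wy":0,"wz":0,"fingers":0.5},{"x":0,"y":0,"z":0,"wx":0,"wy":0,"wz":0,"fingers":0.5},{"x":0,"y":0,"z":0,"wx":0,"wy":0,"wz":0,"fingers":0.5}]' 30
```

```text
time_s: 18.92
tcp_pos: [0.6089, 0.0761, 0.0592]
eef_rot: [2.038, 2.389, 0.001]
contact_force: [0.0, 0.9, 0.6]
finger_gap: 0.0939
finger_force: 0.0
time_s: 19.33
tcp_pos: [0.6074, 0.076, 0.0173]
eef_rot: [-2.038, -2.388, 0.003]
contact_force: [-1.1, -0.1, 0.1]
finger_gap: 0.094
finger_force: 0.0
time_s: 20.0
tcp_pos: [0.6092, 0.076, 0.0196]
eef_rot: [2.038, 2.389, 0.002]
contact_force: [1.6, 0.8, 2.5]
finger_gap: 0.068
finger_force: 29.2
```

```bash
python3 -m creep '[{"x":0,"y":0,"z":0,"wx":0,"wy":0,"wz":0,"fingers":0.6},{"x":0,"y":0,"z":0,"wx":0,"wy":0,"wz":0,"fingers":0.6},{"x":0,"y":0,"z":0,"wx":0,"wy":0,"wz":0,"fingers":0.6},{"x":0,"y":0,"z":0,"wx":0,"wy":0,"wz":0,"fingers":0.6}]' 55
python3 - <<'E'
from h import *
imaging.camera("scene")
p,e=fit("pack",[.62,-.002,0,1.75],cams=("scene",),freez=False);print(p.round(4),e)
# where TCP must go: charger-axis line, nose tip ~8 mm short of mouth -> grip 27 mm... 
for yc in(1.725,1.732):
  C=np.array([.5736,.346]);a=np.array([np.cos(yc),np.sin(yc)]);n=np.array([-a[1],a[0]])
  t=readout.observe()["tcp_pos"][:2]-C;print("in charger axes",t@a,t@n)
E
```

```text
time_s: 20.33
tcp_pos: [0.6092, 0.076, 0.0195]
eef_rot: [2.038, 2.389, 0.002]
contact_force: [1.5, 1.1, 4.7]
finger_gap: 0.0679
finger_force: 53.3
[ 0.6309 -0.004  -0.0276  1.8188] 0.5809075574632931
in charger axes -0.2722638060868127 0.006207444695234539
in charger axes -0.2722136838927927 0.008113123691692056
```

```bash
python3 -m creep '[{"x":0.5,"y":0.03,"z":0,"wx":0,"wy":0,"wz":0,"fingers":0.6},{"x":0.5,"y":0.03,"z":0,"wx":0,"wy":0,"wz":0,"fingers":0.6},{"x":0.5,"y":0.03,"z":0,"wx":0,"wy":0,"wz":0,"fingers":0.6},{"x":0.5,"y":0.03,"z":0,"wx":0,"wy":0,"wz":0,"fingers":0.6},{"x":0.5,"y":0.03,"z":0,"wx":0,"wy":0,"wz":0,"fingers":0.6},{"x":0.5,"y":0.03,"z":0,"wx":0,"wy":0,"wz":0,"fingers":0.6},{"x":0.5,"y":0.03,"z":0,"wx":0,"wy":0,"wz":0,"fingers":0.6},{"x":0.5,"y":0.03,"z":0,"wx":0,"wy":0,"wz":0,"fingers":0.6}]'
python3 -c "
from h import *
plan([.5914,.2355,.0195],1.729)
imaging.camera('top');imaging.camera('scene')
print(fit('pack',[.61,.08,0,1.75],cams=('scene',),freez=False))"
```

```text
time_s: 21.1
tcp_pos: [0.6012, 0.1544, 0.0194]
eef_rot: [2.038, 2.387, -0.003]
contact_force: [0.8, -6.8, 6.6]
finger_gap: 0.0675
finger_force: 52.7
t 21.1 tcp [0.6012 0.1544 0.0194] yaw 1.7282 q6 -0.08 F [ 0.8 -6.8  6.6] gap 0.0675 ff 52.7
 turn units [ 0.007  0.047 -0.011]  shift units [ 4.083  0.155 -0.005]
(array([ 0.62692002,  0.07963178, -0.02433068,  1.9121445 ]), np.float64(0.4257930919522614))
```

```bash
python3 -m creep '[{"x":0.5,"y":0.02,"z":0,"wx":0,"wy":0,"wz":0,"fingers":0.6},{"x":0.5,"y":0.02,"z":0,"wx":0,"wy":0,"wz":0,"fingers":0.6},{"x":0.5,"y":0.02,"z":0,"wx":0,"wy":0,"wz":0,"fingers":0.6},{"x":0.5,"y":0.02,"z":0,"wx":0,"wy":0,"wz":0,"fingers":0.6},{"x":0.5,"y":0.02,"z":0,"wx":0,"wy":0,"wz":0,"fingers":0.6},{"x":0.5,"y":0.02,"z":0,"wx":0,"wy":0,"wz":0,"fingers":0.6},{"x":0.4,"y":0.02,"z":0,"wx":0,"wy":0,"wz":0,"fingers":0.6},{"x":0,"y":0,"z":0,"wx":0,"wy":0,"wz":0,"fingers":0.6},{"x":0,"y":0,"z":0,"wx":0,"wy":0,"wz":0,"fingers":0.6}]'
python3 -c "
from h import *
plan([.5914,.2355,.0195],1.729)"
```

```text
time_s: 22.0
tcp_pos: [0.593, 0.2234, 0.0195]
eef_rot: [2.039, 2.389, 0.0]
contact_force: [0.2, 0.3, 7.0]
finger_gap: 0.0676
finger_force: 52.9
t 22.0 tcp [0.593  0.2234 0.0195] yaw 1.7287 q6 0.02 F [0.2 0.3 7. ] gap 0.0676 ff 52.9
 turn units [ 0.009  0.007 -0.005]  shift units [0.608 0.015 0.   ]
```

```bash
python3 -m creep '[{"x":0,"y":0,"z":0,"wx":0,"wy":0,"wz":0,"fingers":0},{"x":0,"y":0,"z":0,"wx":0,"wy":0,"wz":0,"fingers":0},{"x":0,"y":0,"z":0,"wx":0,"wy":0,"wz":0,"fingers":0},{"x":0,"y":0,"z":0,"wx":0,"wy":0,"wz":0,"fingers":0},{"x":0,"y":0,"z":-0.5,"wx":0,"wy":0,"wz":0,"fingers":0},{"x":0,"y":0,"z":-1,"wx":0,"wy":0,"wz":0,"fingers":0},{"x":0,"y":0,"z":-1,"wx":0,"wy":0,"wz":0,"fingers":0},{"x":0,"y":0,"z":-1,"wx":0,"wy":0,"wz":0,"fingers":0},{"x":0,"y":0,"z":-1,"wx":0,"wy":0,"wz":0,"fingers":0.35},{"x":-0.5,"y":0,"z":-0.5,"wx":0,"wy":0,"wz":0,"fingers":0.35}]'
python3 -m creep '[{"x":-1,"y":0,"z":0,"wx":0,"wy":0,"wz":0,"fingers":0.35},{"x":-1,"y":0,"z":0,"wx":0,"wy":0,"wz":0,"fingers":0.35},{"x":-1,"y":0,"z":0,"wx":0,"wy":0,"wz":0,"fingers":0.35},{"x":-1,"y":0,"z":0,"wx":0,"wy":0,"wz":0,"fingers":0.35},{"x":-1,"y":0,"z":0,"wx":0,"wy":0,"wz":0,"fingers":0.35},{"x":-1,"y":0,"z":0,"wx":0,"wy":0,"wz":0,"fingers":0.35},{"x":-1,"y":0,"z":0,"wx":0,"wy":0,"wz":0,"fingers":0.35},{"x":-1,"y":0,"z":0,"wx":0,"wy":0,"wz":0,"fingers":0.35},{"x":-1,"y":0,"z":0,"wx":0,"wy":0,"wz":0,"fingers":0.35},{"x":0,"y":0,"z":0,"wx":0,"wy":0,"wz":0,"fingers":0.35}]'
python3 - <<'E'
from h import *
im={c:imaging.camera(c) for c in("scene","top")}
P={}
for n,p0 in dict(pack=[.61,.14,0,1.75],charger=[.5736,.346,0,1.73]).items():
    for cams in (("scene",),("top",),("scene","top")):
        p,e=fit(n,p0,cams=cams,freez=False);print(n,cams,p.round(4),round(e,3))
    P[n]=p
plan([.62,.05,.02],1.729)
O=[]
for c,(x0,y0) in dict(top=(80,110),scene=(200,160)).items():
    I=cv2.resize(im[c][y0:y0+150,x0:x0+200,::-1],None,fx=2,fy=2,interpolation=cv2.INTER_CUBIC)
    for n,p in P.items():
        s=sil(c,n,p)[y0:y0+150,x0:x0+200];s=(cv2.resize(s,(400,300))>.5).astype(np.uint8)
        cs,_=cv2.findContours(s,cv2.RETR_EXTERNAL,cv2.CHAIN_APPROX_NONE);cv2.drawContours(I,cs,-1,(0,0,255),1)
    O.append(I)
cv2.imwrite("pics/r1.png",np.hstack(O))
E
```

```text
time_s: 22.83
tcp_pos: [0.5953, 0.2145, 0.1223]
eef_rot: [2.036, 2.39, 0.005]
contact_force: [0.4, -0.0, 0.2]
finger_gap: 0.0844
finger_force: 0.0
time_s: 23.67
tcp_pos: [0.6228, 0.032, 0.1188]
eef_rot: [2.043, 2.386, -0.001]
contact_force: [0.3, -0.4, -0.4]
finger_gap: 0.0613
finger_force: 0.0
pack ('scene',) [ 0.6158  0.1439 -0.0166  1.8595] 0.09
pack ('top',) [ 0.6122  0.1439 -0.0161  1.8177] 1.551
pack ('scene', 'top') [ 0.6151  0.1438 -0.0228  1.8533] 1.645
charger ('scene',) [0.5748 0.3469 0.0085 1.7377] 0.029
no charger top
charger ('top',) [0.5736 0.346  0.     1.73  ] 0.0
no charger top
charger ('scene', 'top') [0.5748 0.3469 0.0085 1.7377] 0.029
t 24.17 tcp [0.6225 0.0363 0.1188] yaw 1.7297 q6 -0.28 F [-0.7  0.7 -0.3] gap 0.0607 ff 0.0
 turn units [-0.001 -0.     0.01 ]  shift units [ 0.695 -0.015  4.942]
```

View pics/r1.png

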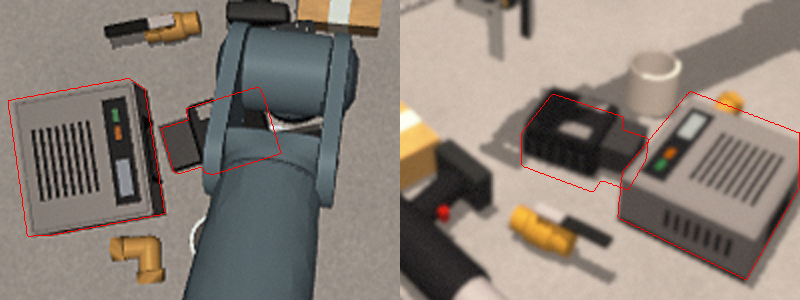

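The scene fit shows the nose about 20 mm short of the mouth, but the pack's yaw is still about +0.12 rad and its tail is about 10 mm off. A two-finger push on the world +x side face will square it and set the lateral position.

```bash
python3 -m creep '[{"x":0,"y":0,"z":0,"wx":0,"wy":0,"wz":1,"fingers":0.35},{"x":0,"y":0,"z":0,"wx":0,"wy":0,"wz":1,"fingers":0.35},{"x":0,"y":0,"z":0,"wx":0,"wy":0,"wz":1,"fingers":0.35},{"x":0,"y":0,"z":0,"wx":0,"wy":0,"wz":1,"fingers":0.35},{"x":0,"y":0,"z":0,"wx":0,"wy":0,"wz":1,"fingers":0.35},{"x":0,"y":0,"z":0,"wx":0,"wy":0,"wz":1,"fingers":0.35},{"x":0,"y":0,"z":0,"wx":0,"wy":0,"wz":1,"fingers":0.35},{"x":0,"y":0,"z":0,"wx":0,"wy":0,"wz":1,"fingers":0.35},{"x":0,"y":0,"z":0,"wx":0,"wy":0,"wz":1,"fingers":0.35},{"x":0,"y":0,"z":0,"wx":0,"wy":0,"wz":1,"fingers":0.35}]'
python3 -m creep '[{"x":0,"y":0,"z":0,"wx":0,"wy":0,"wz":1,"fingers":0.35},{"x":0,"y":0,"z":0,"wx":0,"wy":0,"wz":1,"fingers":0.35},{"x":0,"y":0,"z":0,"wx":0,"wy":0,"wz":1,"fingers":0.35},{"x":0,"y":0,"z":0,"wx":0,"wy":0,"wz":1,"fingers":0.35},{"x":0,"y":0,"z":0,"wx":0,"wy":0,"wz":1,"fingers":0.35},{"x":0,"y":0,"z":0,"wx":0,"wy":0,"wz":1,"fingers":0.35},{"x":0,"y":0,"z":0,"wx":0,"wy":0,"wz":1,"fingers":0.35},{"x":0,"y":0,"z":0,"wx":0,"wy":0,"wz":1,"fingers":0.35},{"x":0,"y":0,"z":0,"wx":0,"wy":0,"wz":1,"fingers":0.35},{"x":0,"y":0,"z":0,"wx":0,"wy":0,"wz":1,"fingers":0.35}]'
python3 -c "
from h import *
plan([.695,.157,.119],.159)"
```

```text
time_s: 25.0
tcp_pos: [0.6226, 0.036, 0.1189]
eef_rot: [2.736, 1.544, 0.0]
contact_force: [0.3, -0.1, 0.5]
finger_gap: 0.061
finger_force: 0.0
time_s: 25.83
tcp_pos: [0.6226, 0.036, 0.1189]
eef_rot: [-3.099, -0.515, -0.0]
contact_force: [0.9, -0.2, 0.1]
finger_gap: 0.0612
finger_force: 0.0
t 25.83 tcp [0.6226 0.036  0.1189] yaw 0.3295 q6 1.12 F [ 0.9 -0.2  0.1] gap 0.0612 ff 0.0
 turn units [-0.    -0.     2.443]  shift units [ 4.534 -5.399 -0.006]
```

```bash
python3 -m creep '[{"x":0,"y":0,"z":0,"wx":0,"wy":0,"wz":1,"fingers":0.35},{"x":0,"y":0,"z":0,"wx":0,"wy":0,"wz":1,"fingers":0.35},{"x":0,"y":0,"z":0,"wx":0,"wy":0,"wz":0.44,"fingers":0.35},{"x":0.9,"y":-0.9,"z":0,"wx":0,"wy":0,"wz":0,"fingers":0.35},{"x":0.9,"y":-0.9,"z":0,"wx":0,"wy":0,"wz":0,"fingers":0.35},{"x":0.9,"y":-0.9,"z":0,"wx":0,"wy":0,"wz":0,"fingers":0.35},{"x":0.9,"y":-0.9,"z":0,"wx":0,"wy":0,"wz":0,"fingers":0.35},{"x":0.9,"y":-0.9,"z":0,"wx":0,"wy":0,"wz":0,"fingers":0.35},{"x":0,"y":-0.9,"z":0,"wx":0,"wy":0,"wz":0,"fingers":0.35},{"x":0,"y":0,"z":0,"wx":0,"wy":0,"wz":0,"fingers":0.35}]'
python3 - <<'E'
from h import *
plan([.697,.157,.016],.159)
im={c:imaging.camera(c) for c in("scene","top")}
p,e=fit("pack",[.615,.144,0,1.82],cams=("scene",),freez=False);print(p.round(4),round(e,3))
c=imaging.camera("top")
cv2.imwrite("pics/r2.png",np.hstack([cv2.resize(im["top"][110:260,80:280,::-1],None,fx=2,fy=2),cv2.resize(im["scene"][160:310,200:400,::-1],None,fx=2,fy=2)]))
E
```

```text
time_s: 26.67
tcp_pos: [0.6938, 0.1602, 0.1185]
eef_rot: [-3.13, -0.26, 0.0]
contact_force: [-0.2, 0.3, -0.4]
finger_gap: 0.0615
finger_force: 0.0
t 26.67 tcp [0.6938 0.1602 0.1185] yaw 0.1659 q6 1.47 F [-0.2  0.3 -0.4] gap 0.0615 ff 0.0
 turn units [-0.012  0.003  0.099]  shift units [0.134 0.184 5.126]
[ 0.6156  0.1443 -0.0079  1.8412] 0.214
```

View pics/r2.png

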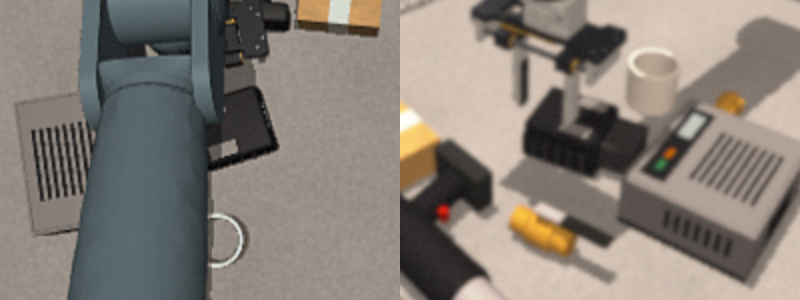

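The pack's rear edge in the top view confirms the yaw at about 1.85, and the fingers stand clear of the +x side. I go down, then push toward world -x.

```bash
python3 -m creep '[{"x":0.1,"y":0.15,"z":0.8,"wx":0,"wy":0,"wz":0.1,"fingers":0.35},{"x":0,"y":0,"z":1,"wx":0,"wy":0,"wz":0,"fingers":0.35},{"x":0,"y":0,"z":1,"wx":0,"wy":0,"wz":0,"fingers":0.35},{"x":0,"y":0,"z":1,"wx":0,"wy":0,"wz":0,"fingers":0.35},{"x":0,"y":0,"z":1,"wx":0,"wy":0,"wz":0,"fingers":0.35},{"x":0,"y":0,"z":0.3,"wx":0,"wy":0,"wz":0,"fingers":0.35},{"x":0,"y":0,"z":0,"wx":0,"wy":0,"wz":0,"fingers":0.35}]'
cat >> h.py <<'E'
CH=np.array([.5736,.346]);CY=1.73
def loc(p):
    a=np.array([np.cos(CY),np.sin(CY)]);n=np.array([-a[1],a[0]]);t=np.array(p)[:2]-CH;return np.array([t@a,t@n])
E
python3 -c "
from h import *
plan([.697,.157,.016],.159);print(loc(readout.observe()['tcp_pos']))"
```

```text
time_s: 27.45
tcp_pos: [0.6942, 0.153, 0.0134]
eef_rot: [3.132, 0.241, -0.009]
contact_force: [-0.4, 0.0, 0.2]
finger_gap: 0.0611
finger_force: 0.0
t 27.45 tcp [0.6942 0.153  0.0134] yaw 0.1539 q6 1.47 F [-0.4  0.   0.2] gap 0.0611 ff 0.0
 turn units [-0.006  0.079 -0.073]  shift units [ 0.168 -0.173 -0.128]
[-0.20964073 -0.0885204 ]
```

```bash
python3 -m creep '[{"x":-0.25,"y":0,"z":0,"wx":0,"wy":0,"wz":-0.07,"fingers":0.35},{"x":-0.25,"y":0,"z":0,"wx":0,"wy":0,"wz":0,"fingers":0.35}]'
python3 -m creep '[{"x":-0.25,"y":0,"z":0,"wx":0,"wy":0,"wz":0,"fingers":0.35},{"x":-0.15,"y":0,"z":0,"wx":0,"wy":0,"wz":0,"fingers":0.35}]'
python3 -m creep '[{"x":-0.15,"y":0,"z":0,"wx":0,"wy":0,"wz":0,"fingers":0.35},{"x":-0.15,"y":0,"z":0,"wx":0,"wy":0,"wz":0,"fingers":0.35}]'
python3 -m creep '[{"x":-0.1,"y":0,"z":0,"wx":0,"wy":0,"wz":0,"fingers":0.35},{"x":-0.1,"y":0,"z":0,"wx":0,"wy":0,"wz":0,"fingers":0.35}]'
python3 -c "
from h import *
plan([.697,.157,.016],.159);print(loc(readout.observe()['tcp_pos']),readout.observe()['torque'])
imaging.camera('scene');p,e=fit('pack',[.61,.144,0,1.76],cams=('scene',),freez=False);print(p.round(4),round(e,3),loc(p))"
```

```text
time_s: 27.62
tcp_pos: [0.6874, 0.1523, 0.0183]
eef_rot: [3.131, 0.251, 0.004]
contact_force: [-0.0, -0.4, 0.6]
finger_gap: 0.0605
finger_force: 0.0
time_s: 27.78
tcp_pos: [0.6795, 0.1511, 0.0185]
eef_rot: [3.131, 0.252, 0.006]
contact_force: [2.3, -0.4, 0.1]
finger_gap: 0.0612
finger_force: 1.2
time_s: 27.95
tcp_pos: [0.6741, 0.1501, 0.0185]
eef_rot: [3.131, 0.252, 0.007]
contact_force: [4.0, -1.0, 1.2]
finger_gap: 0.0614
finger_force: 1.7
time_s: 28.12
tcp_pos: [0.6698, 0.1496, 0.018]
eef_rot: [3.131, 0.251, 0.004]
contact_force: [4.8, -0.6, 2.7]
finger_gap: 0.0609
finger_force: 1.8
t 28.12 tcp [0.6698 0.1496 0.018 ] yaw 0.1603 q6 1.47 F [ 4.8 -0.6  2.7] gap 0.0609 ff 1.8
 turn units [ 0.008 -0.04   0.018]  shift units [ 1.402 -0.148  0.098]
[-0.2091203  -0.06382908] [-0.25279148 -0.49330606  0.20008794]
[ 0.6063  0.1427 -0.0036  1.7441] 0.993 [-2.05932904e-01 -1.27162822e-05]
```

```bash
python3 -m creep '[{"x":-0.15,"y":0,"z":0,"wx":0,"wy":0,"wz":0,"fingers":0.35},{"x":-0.12,"y":0,"z":0,"wx":0,"wy":0,"wz":0,"fingers":0.35},{"x":0,"y":0,"z":0,"wx":0,"wy":0,"wz":0,"fingers":0.35}]'
python3 -c "
from h import *
s=readout.observe();print(loc(s['tcp_pos']),s['torque'],s['contact_force'])
imaging.camera('scene');imaging.camera('top')
for k in ('pack_nose','pack_back','pack'):
  for c in('scene','top'):
    r=models.landmark_of(c,k)
    if r: l=r[0]['location'];w=atz(c,l[1],l[0],dict(pack_nose=.032,pack_back=.031,pack=0)[k]);print(k,c,round(r[0]['p'],2),w.round(4),loc(w).round(4))
"
```

```text
time_s: 28.47
tcp_pos: [0.663, 0.1489, 0.0168]
eef_rot: [-3.131, -0.251, 0.001]
contact_force: [2.3, 0.2, 2.0]
finger_gap: 0.0609
finger_force: 1.4
[-0.20874272 -0.05703756] [-0.18055298 -0.34525248  0.13524564] [2.28901863 0.22983933 1.9971839 ]
pack_nose scene 0.72 [0.5934 0.2487 0.032 ] [-0.0992 -0.0041]
pack_back scene 0.74 [0.6226 0.1005 0.031 ] [-0.2502 -0.0095]
pack_back top 0.72 [0.6077 0.0917 0.031 ] [-0.2564  0.0067]
pack scene 0.82 [0.5881 0.1341 0.    ] [-0.2115  0.0193]
pack top 0.73 [0.6102 0.1433 0.    ] [-0.2059 -0.004 ]
```

```bash
python3 -m creep '[{"x":0.5,"y":0,"z":0,"wx":0,"wy":0,"wz":0,"fingers":0.35},{"x":0.5,"y":0,"z":-0.5,"wx":0,"wy":0,"wz":0,"fingers":0.35},{"x":0,"y":0,"z":-1,"wx":0,"wy":0,"wz":0,"fingers":0.35},{"x":0,"y":0,"z":-1,"wx":0,"wy":0,"wz":0,"fingers":0.35},{"x":0,"y":0,"z":-1,"wx":0,"wy":0,"wz":0,"fingers":0.35},{"x":0,"y":0.5,"z":-1,"wx":0,"wy":0,"wz":0,"fingers":0.35},{"x":-0.3,"y":1,"z":-0.5,"wx":0,"wy":0,"wz":0,"fingers":0.35},{"x":-0.4,"y":1,"z":0,"wx":0,"wy":0,"wz":0,"fingers":0.35},{"x":-0.4,"y":1,"z":0,"wx":0,"wy":0,"wz":0,"fingers":0.35},{"x":-0.4,"y":1,"z":0,"wx":0,"wy":0,"wz":0,"fingers":0.35}]'
python3 -m creep '[{"x":-0.4,"y":1,"z":0,"wx":0,"wy":0,"wz":0,"fingers":0.35},{"x":-0.4,"y":1,"z":0,"wx":0,"wy":0,"wz":0,"fingers":0.35},{"x":-0.4,"y":1,"z":0,"wx":0,"wy":0,"wz":0,"fingers":0.35},{"x":-0.3,"y":1,"z":0,"wx":0,"wy":0,"wz":0,"fingers":0.35},{"x":0,"y":1,"z":0,"wx":0,"wy":0,"wz":0,"fingers":0.35},{"x":0,"y":0.5,"z":0,"wx":0,"wy":0,"wz":-1,"fingers":0.35},{"x":0,"y":0,"z":0,"wx":0,"wy":0,"wz":-1,"fingers":0.35},{"x":0,"y":0,"z":0,"wx":0,"wy":0,"wz":-1,"fingers":0.35},{"x":0,"y":0,"z":0,"wx":0,"wy":0,"wz":-1,"fingers":0.35},{"x":0,"y":0,"z":0,"wx":0,"wy":0,"wz":-1,"fingers":0.35}]'
python3 -m creep '[{"x":0,"y":0,"z":0,"wx":0,"wy":0,"wz":-1,"fingers":0.35},{"x":0,"y":0,"z":0,"wx":0,"wy":0,"wz":-1,"fingers":0.35},{"x":0,"y":0,"z":0,"wx":0,"wy":0,"wz":-1,"fingers":0.35},{"x":0,"y":0,"z":0,"wx":0,"wy":0,"wz":-1,"fingers":0.35},{"x":0,"y":0,"z":0,"wx":0,"wy":0,"wz":-1,"fingers":0.35},{"x":0,"y":0,"z":0,"wx":0,"wy":0,"wz":-1,"fingers":0.35},{"x":0,"y":0,"z":0,"wx":0,"wy":0,"wz":-1,"fingers":0.35},{"x":0,"y":0,"z":0,"wx":0,"wy":0,"wz":-1,"fingers":0.35},{"x":0,"y":0,"z":0,"wx":0,"wy":0,"wz":-1,"fingers":0.35},{"x":0,"y":0,"z":0,"wx":0,"wy":0,"wz":-1,"fingers":0.35}]'
python3 - <<'E'
from h import *
im={c:imaging.camera(c) for c in("scene","top")}
P={}
for n,p0 in dict(pack=[.606,.143,0,1.73],charger=[.5736,.346,0,1.73]).items():
    for cams in (("scene",),("top",),("scene","top")):
        p,e=fit(n,p0,cams=cams,freez=False);print(n,cams,p.round(4),round(e,3),loc(p).round(4))
    P[n]=p
plan([.62,.05,.02],1.729);print(loc(readout.observe()["tcp_pos"]))
O=[]
for c,(x0,y0) in dict(top=(80,110),scene=(200,160)).items():
    I=cv2.resize(im[c][y0:y0+150,x0:x0+200,::-1],None,fx=2,fy=2,interpolation=cv2.INTER_CUBIC)
    for n,p in P.items():
        s=sil(c,n,p)[y0:y0+150,x0:x0+200];s=(cv2.resize(s,(400,300))>.5).astype(np.uint8)
        cs,_=cv2.findContours(s,cv2.RETR_EXTERNAL,cv2.CHAIN_APPROX_NONE);cv2.drawContours(I,cs,-1,(0,0,255),1)
    O.append(I)
cv2.imwrite("pics/r3.png",np.hstack(O))
E
```

```text
time_s: 29.7
tcp_pos: [0.6663, 0.058, 0.1159]
eef_rot: [-3.131, -0.251, 0.005]
contact_force: [0.6, 0.1, 0.9]
finger_gap: 0.0612
finger_force: 0.0
time_s: 30.53
tcp_pos: [0.6543, -0.0545, 0.1154]
eef_rot: [-3.037, -0.795, 0.006]
contact_force: [-0.0, 0.1, -0.6]
finger_gap: 0.0613
finger_force: 0.0
time_s: 31.37
tcp_pos: [0.6543, -0.0543, 0.1154]
eef_rot: [-2.581, -1.785, 0.004]
contact_force: [0.8, -0.7, -0.6]
finger_gap: 0.0608
finger_force: 0.0
pack ('scene',) [ 0.6024  0.1445 -0.0069  1.7503] 0.142 [-0.2035  0.0035]
pack ('top',) [ 0.6023  0.1457 -0.005   1.7146] 0.067 [-0.2024  0.0034]
pack ('scene', 'top') [ 0.6031  0.1457 -0.0049  1.7272] 0.212 [-0.2025  0.0026]
charger ('scene',) [0.574  0.3473 0.0082 1.7354] 0.028 [ 0.0012 -0.0006]
charger ('top',) [ 0.5741  0.3445 -0.0049  1.7261] 0.029 [-0.0016 -0.0003]
charger ('scene', 'top') [ 0.5738  0.3463 -0.0105  1.7313] 0.062 [ 0.0003 -0.0002]
t 31.87 tcp [ 0.6558 -0.0549  0.1168] yaw 1.2068 q6 0.11 F [-0.4 -0.1  0.6] gap 0.0609 ff 0.0
 turn units [-3.00e-03 -1.00e-03 -7.48e+00]  shift units [ 5.462 -0.94   4.841]
[-0.40887161 -0.01757018]
```

The pack is now square (yaw 1.727 against 1.731) and about 3 mm to the side, which the flare will take. Next is the rear push.

```bash
python3 -m creep '[{"x":0,"y":0,"z":0,"wx":0,"wy":0,"wz":-1,"fingers":0.35},{"x":0,"y":0,"z":0,"wx":0,"wy":0,"wz":-1,"fingers":0.35},{"x":0,"y":0,"z":0,"wx":0,"wy":0,"wz":-1,"fingers":0.35},{"x":0,"y":0,"z":0,"wx":0,"wy":0,"wz":-1,"fingers":0.35},{"x":0,"y":0,"z":0,"wx":0,"wy":0,"wz":-1,"fingers":0.35},{"x":0,"y":0,"z":0,"wx":0,"wy":0,"wz":-1,"fingers":0.35},{"x":0,"y":0,"z":0,"wx":0,"wy":0,"wz":-1,"fingers":0.35},{"x":0,"y":0,"z":0,"wx":0,"wy":0,"wz":-0.5,"fingers":0.35},{"x":0.5,"y":-0.5,"z":1,"wx":0,"wy":0,"wz":0,"fingers":0.35},{"x":1,"y":-0.5,"z":1,"wx":0,"wy":0,"wz":0,"fingers":0.35}]'
python3 -m creep '[{"x":1,"y":0,"z":1,"wx":0,"wy":0,"wz":0,"fingers":0.35},{"x":1,"y":0,"z":1,"wx":0,"wy":0,"wz":0,"fingers":0.35},{"x":1,"y":0,"z":0.7,"wx":0,"wy":0,"wz":0,"fingers":0.35},{"x":0.7,"y":0,"z":0,"wx":0,"wy":0,"wz":0,"fingers":0.35},{"x":0,"y":0,"z":0,"wx":0,"wy":0,"wz":0,"fingers":0.35}]'
python3 -c "
from h import *
plan([.62,.05,.02],1.73);print(loc(readout.observe()['tcp_pos']))"
```

```text
time_s: 32.7
tcp_pos: [0.6331, -0.0301, 0.0783]
eef_rot: [2.037, 2.386, 0.003]
contact_force: [-0.7, 0.0, 0.3]
finger_gap: 0.0608
finger_force: 0.0
time_s: 33.12
tcp_pos: [0.6184, 0.0468, 0.0222]
eef_rot: [-2.032, -2.393, 0.001]
contact_force: [0.6, 0.1, 0.5]
finger_gap: 0.0614
finger_force: 0.0
t 33.12 tcp [0.6184 0.0468 0.0222] yaw 1.7334 q6 -0.27 F [0.6 0.1 0.5] gap 0.0614 ff 0.0
 turn units [-0.029 -0.014  0.049]  shift units [0.143 0.106 0.11 ]
[-0.30246931  0.00323203]
```

```bash
python3 -m creep '[{"x":0.5,"y":0,"z":0,"wx":0,"wy":0,"wz":0,"fingers":0.35},{"x":0.5,"y":0,"z":0,"wx":0,"wy":0,"wz":0,"fingers":0.35},{"x":0.5,"y":0,"z":0,"wx":0,"wy":0,"wz":0,"fingers":0.35},{"x":0.3,"y":0,"z":0,"wx":0,"wy":0,"wz":0,"fingers":0.35},{"x":0.3,"y":0.05,"z":0,"wx":0,"wy":0,"wz":0,"fingers":0.35},{"x":0.3,"y":0.05,"z":0,"wx":0,"wy":0,"wz":0,"fingers":0.35},{"x":0.3,"y":0.05,"z":0,"wx":0,"wy":0,"wz":0,"fingers":0.35}]'
python3 - <<'E'
from h import *
imaging.camera("scene")
s=readout.observe();print(loc(s['tcp_pos']),s['torque'],s['contact_force'])
p,e=fit("pack",[.602,.16,0,1.73],cams=("scene",),freez=False);print(p.round(4),round(e,3),loc(p).round(4))
E
```

```text
time_s: 33.7
tcp_pos: [0.6148, 0.0976, 0.0238]
eef_rot: [2.035, 2.39, -0.001]
contact_force: [0.4, -5.6, 2.9]
finger_gap: 0.061
finger_force: 2.5
[-0.25051881 -0.00145266] [-0.30230879 -0.05353831 -0.07012625] [-0.11635433 -0.74231588  2.63101479]
[ 0.6062  0.1613 -0.0161  1.8533] 0.232 [-0.1875 -0.0029]
```

```bash
python3 -m creep '[{"x":0.2,"y":0,"z":0,"wx":0,"wy":0,"wz":0,"fingers":0.35},{"x":0.2,"y":0,"z":0,"wx":0,"wy":0,"wz":0,"fingers":0.35},{"x":0.2,"y":0,"z":0,"wx":0,"wy":0,"wz":0,"fingers":0.35}]'
python3 -m creep '[{"x":0.2,"y":0,"z":0,"wx":0,"wy":0,"wz":0,"fingers":0.35},{"x":0.2,"y":0,"z":0,"wx":0,"wy":0,"wz":0,"fingers":0.35},{"x":0.2,"y":0,"z":0,"wx":0,"wy":0,"wz":0,"fingers":0.35}]'
python3 -c "
from h import *
s=readout.observe();print(loc(s['tcp_pos']),s['torque'])"
```

```text
time_s: 34.05
tcp_pos: [0.6127, 0.1096, 0.0234]
eef_rot: [2.036, 2.39, 0.0]
contact_force: [1.2, -5.2, 1.8]
finger_gap: 0.0611
finger_force: 2.5
time_s: 34.3
tcp_pos: [0.6108, 0.1214, 0.0234]
eef_rot: [2.036, 2.39, 0.0]
contact_force: [0.3, -5.5, 3.1]
finger_gap: 0.061
finger_force: 2.5
[-0.22760159 -0.00108545] [-0.83825203 -0.12639138  0.01596477]
```

The nose is about 19 mm in with only the sliding force of 5.5 N. I keep pushing.

```bash
python3 -m creep '[{"x":0.2,"y":0,"z":0,"wx":0,"wy":0,"wz":0,"fingers":0.35},{"x":0.2,"y":0,"z":0,"wx":0,"wy":0,"wz":0,"fingers":0.35},{"x":0.2,"y":0,"z":0,"wx":0,"wy":0,"wz":0,"fingers":0.35},{"x":0.2,"y":0,"z":0,"wx":0,"wy":0,"wz":0,"fingers":0.35}]'
python3 -m creep '[{"x":0.15,"y":0,"z":0,"wx":0,"wy":0,"wz":0,"fingers":0.35},{"x":0.1,"y":0,"z":0,"wx":0,"wy":0,"wz":0,"fingers":0.35}]'
python3 -m creep '[{"x":0.05,"y":0,"z":0,"wx":0,"wy":0,"wz":0,"fingers":0.35},{"x":0.05,"y":0,"z":0,"wx":0,"wy":0,"wz":0,"fingers":0.35}]'
python3 -c "
from h import *
s=readout.observe();print(loc(s['tcp_pos']),s['torque'])"
```

```text
time_s: 34.63
tcp_pos: [0.6082, 0.1373, 0.0234]
eef_rot: [2.036, 2.39, 0.0]
contact_force: [-0.5, -4.9, 2.6]
finger_gap: 0.0611
finger_force: 2.5
time_s: 34.8
tcp_pos: [0.6073, 0.1424, 0.0234]
eef_rot: [2.036, 2.391, 0.0]
contact_force: [-0.3, -4.5, 3.5]
finger_gap: 0.0611
finger_force: 2.6
time_s: 34.97
tcp_pos: [0.6072, 0.1428, 0.0234]
eef_rot: [2.034, 2.39, -0.003]
contact_force: [0.4, -13.7, 4.8]
finger_gap: 0.061
finger_force: 6.9
[-0.20592291 -0.00101355] [-2.28984888 -0.24175632 -0.17930203]
```

The force jumps at local x = -0.206, so the pack has met the shoulder. I press a little more, back off and check.

```bash
python3 -m creep '[{"x":0.06,"y":0,"z":0,"wx":0,"wy":0,"wz":0,"fingers":0.35},{"x":0.06,"y":0,"z":0,"wx":0,"wy":0,"wz":0,"fingers":0.35},{"x":0,"y":0,"z":0,"wx":0,"wy":0,"wz":0,"fingers":0.35}]'
python3 -c "
from h import *
s=readout.observe();print(loc(s['tcp_pos']),s['torque'])"
python3 -m creep '[{"x":-0.3,"y":0,"z":0,"wx":0,"wy":0,"wz":0,"fingers":0.35},{"x":-1,"y":0,"z":0,"wx":0,"wy":0,"wz":0,"fingers":0.35},{"x":-1,"y":0,"z":-0.5,"wx":0,"wy":0,"wz":0,"fingers":0.35},{"x":-1,"y":0,"z":-1,"wx":0,"wy":0,"wz":0,"fingers":0.35},{"x":-1,"y":0,"z":-1,"wx":0,"wy":0,"wz":0,"fingers":0.35},{"x":-1,"y":0,"z":-1,"wx":0,"wy":0,"wz":0,"fingers":0.35},{"x":-1,"y":0,"z":-1,"wx":0,"wy":0,"wz":0,"fingers":0.35},{"x":-1,"y":0,"z":0,"wx":0,"wy":0,"wz":0,"fingers":0.35},{"x":-1,"y":0,"z":0,"wx":0,"wy":0,"wz":0,"fingers":0.35},{"x":-1,"y":0,"z":0,"wx":0,"wy":0,"wz":0,"fingers":0.35}]'
python3 -m creep '[{"x":-1,"y":0,"z":0,"wx":0,"wy":0,"wz":0,"fingers":0.35},{"x":-1,"y":0,"z":0,"wx":0,"wy":0,"wz":0,"fingers":0.35},{"x":0,"y":0,"z":0,"wx":0,"wy":0,"wz":0,"fingers":0.35},{"x":0,"y":0,"z":0,"wx":0,"wy":0,"wz":0,"fingers":0.35},{"x":0,"y":0,"z":0,"wx":0,"wy":0,"wz":0,"fingers":0.35},{"x":0,"y":0,"z":0,"wx":0,"wy":0,"wz":0,"fingers":0.35}]'
python3 - <<'E'
from h import *
im={c:imaging.camera(c) for c in("scene","top")}
for cams in (("scene",),("top",),("scene","top")):
    p,e=fit("pack",[.5954,.2077,0,1.73],cams=cams,freez=False);print(cams,p.round(4),round(e,3),loc(p).round(4))
r=models.regions_of("top","coupling");print([(np.round(k["extent"]),round(k["p"],2),atz("top",*k["extent"][:2],.03).round(3)) for k in r[:4]])
cv2.imwrite("pics/f.png",np.hstack([cv2.resize(im["top"][110:260,80:280,::-1],None,fx=2,fy=2,interpolation=cv2.INTER_CUBIC),cv2.resize(im["scene"][140:290,220:420,::-1],None,fx=2,fy=2,interpolation=cv2.INTER_CUBIC)]))
E
```

```text
time_s: 35.22
tcp_pos: [0.6071, 0.1428, 0.0234]
eef_rot: [2.034, 2.387, -0.007]
contact_force: [-0.4, -19.7, 4.0]
finger_gap: 0.0613
finger_force: 9.4
[-0.20591143 -0.00083744] [-3.09994223 -0.25158865 -0.2219105 ]
time_s: 36.05
tcp_pos: [0.6355, -0.0364, 0.1128]
eef_rot: [-2.036, -2.391, -0.002]
contact_force: [-0.5, -0.3, -0.5]
finger_gap: 0.0613
finger_force: 0.0
time_s: 36.55
tcp_pos: [0.6417, -0.0745, 0.1125]
eef_rot: [-2.035, -2.392, -0.0]
contact_force: [-0.7, 1.0, 0.5]
finger_gap: 0.0611
finger_force: 0.0
('scene',) [ 0.6095  0.183  -0.0239  2.2774] 0.637 [-0.1666 -0.0096]
('top',) [0.5964 0.2055 0.0171 1.6718] 0.371 [-0.1424 -0.0003]
('scene', 'top') [ 0.5967  0.1992 -0.0055  1.7852] 1.096 [-0.1486  0.0004]
[(array([383., 221.,  18.,  32.]), 0.76, array([ 0.469, -0.397,  0.03 ]))]
```

View pics/f.png

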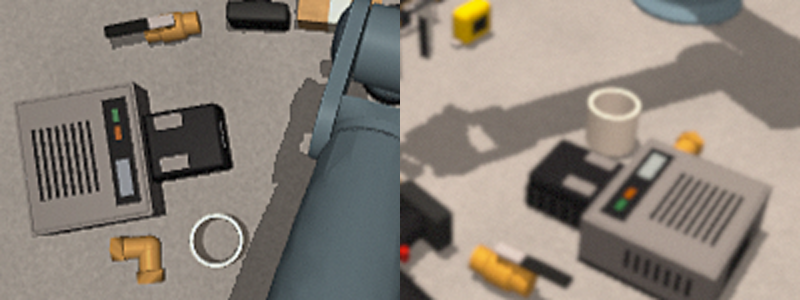

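The pack sits against the charger's front with no visible gap at about (155,170) in full-frame pixels, and the bystanders look untouched. I check the depth with a fit of the block only.

```bash
python3 - <<'E'
from h import *
imaging.camera("top");imaging.camera("scene")
SH["pack"]=[box(-.055,.055,-.048,.048,0,.062)]
for z in(0,):
    p,e=fit("pack",[.5954,.2077,z,1.73],cams=("top",),freez=False);print("pack",p.round(4),round(e,3))
    c,e=fit("charger",[.5736,.346,0,1.73],cams=("top",),freez=False);print("ch",c.round(4),round(e,3))
    a=np.array([np.cos(c[3]),np.sin(c[3])]);d=p[:2]-c[:2];print("rel",d@a,d@[-a[1],a[0]],p[3]-c[3])
for k,z in (('pack_back',.031),('charger_mouth',.032)):
    r=models.landmark_of('top',k)
    if r: l=r[0]['location'];print(k,round(r[0]['p'],2),loc(atz('top',l[1],l[0],z)).round(4))
E
```

```text
pack [ 0.5965  0.206  -0.0027  1.6961] 0.094
ch [ 0.5736  0.3457 -0.0083  1.7264] 0.044
rel -0.14162357021173272 -0.0008902371080605052 -0.03025963038699353
pack_back 0.95 [-0.1945  0.0015]
charger_mouth 0.8 [-0.0778  0.006 ]
```

```bash
python3 -c "
from station import robot
print(robot.sign_off())"
```

```text
the job is handed in; nothing more can be done
None
```

I put the coupling back in the wire basket and pushed the pack into the charger until it stopped hard. My last image fit put it about 1.6 mm from nominal depth (3 mm allowed), 1 mm to the side and 0.03 rad off straight (0.05 allowed). The job is handed in, with no verdict returned.

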